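# Put the microscopy set back in its trays

### The arm

A 6-joint arm with a two-finger parallel gripper is mounted at the origin on the work surface. World frame = base frame: x ahead of the robot, y to its left, z up, the work surface at z = 0. Lengths are in m, angles in degrees, forces in N, time in s.
With the tool pointing down it reaches from about 0.4 to 0.825 m from the base axis. Payload 7 kg.
Tool frame: the origin (TCP) lies midway between the tips of the shut fingers; the grasp point (between the pads) lies r.grasp_offset behind it (r.grasp_offset is the distance from the TCP to the grasp point, in m); z points along the fingers, y is the direction in which the jaws open and shut (so a half turn about z gives the same grasp; the last joint's range is limited). The gripper opens to 88 mm and grips with 3 to 60 N. Pads are 19 mm wide; open, the fingers measure 130 mm over their backs; the gripper's body (78 mm by 193 mm) begins 47 mm behind the grasp point.
Start: joints at [-49.956, 20.546, 0.682, 0, -70.136, -16.507], TCP at [0.27, -0.619, 0.227] pointing down, gripper open.
Joint ranges: [-176.03, 176.03], [-82.01, 121.73], [-58.28, 71.71], [-173.87, 95.51], [-174.79, -0.11], [-173.66, 173.66]. Speed limits (degrees/s): [136.94, 136.94, 172.46, 180, 180, 180].

### API

Orientations are given as [roll, pitch, yaw] about the fixed x, y, z axes, in that order (R = Rz(yaw) Ry(pitch) Rx(roll)).
In Python, from plant import status, imaging, r gives the robot as it stands.
- The arm moves only by the tool apply_moves, never from a script. Its argument "moves" is a list of rows, each a list of 6 numbers: the shift along the tool's x, y, z in units of 200 mm (1.0 is 200 mm), then the turn, a rotation vector about the tool's x, y, z in units of 90 degrees (1.0 is 90 degrees). In form: [[tx, ty, tz, rx, ry, rz], ...]. A call has 1 to 12 rows; each row is the pose to reach, as a shift and turn from the pose measured when the call began, along the tool's axes at that moment; what a row does not reach only later rows make up. A row lasts 1/8 s, in which the tool goes at most 62.5 mm and 10.7 degrees, less where a joint would pass 70% of its speed; a pose out of reach is approached as far as the arm can. A call with a number of a shift or a turn outside -1 to 1 is refused whole. A call with a gripper value outside its range is refused whole. "hand" is the closure, from -1 (fully open) to 1 (shut), set as the call begins (left out, the last holds). The fingers move at their own pace and stop on an object; "grip_force" is the grip in N (left out, the last holds). Time passes only in rows, so rows that repeat a pose let the fingers close. It gives the time, the measured TCP pose, the force and the opening at its end, in the units of the state.
- status.get_state(): the state, without advancing time (a new reading comes with each control period).
- imaging.capture(name): name is "scene" or "top"; returns (picture, depth): 420x560x3 uint8, blue, green, red; 420x560 float32, m along the optical axis (not along the pixel's ray), 0 where there is no reading.
- imaging.camera_info(name): a dict with "fx", "fy", "cx", "cy" (pixels), "k1" (the pictures are not rectified: a ray, as slopes to the right and down, at radius r is drawn at 1 + k1 r^2 times it, then the intrinsics apply), "T" (4x4, takes a point from camera to world coordinates). Camera axes: x right, y up, looking along -z (the intrinsics and any distortion apply to the point x, -y, -z); pixel columns grow to the right and rows downward; lengths in m; the calibration is good to about 2 mm. A picture is of the moment at which its call begins. camera_info takes no time and is no camera call.
- r.close_job(): hands the job in, once; it reports no verdict.
The state is a dict: "time_s": time; "joints": joint angles; "qd": joint speeds; "joint_torque": joint torques, N m; "tcp_pos": TCP position; "eef_rot": TCP orientation; "contact_force": force on the tool from outside, world axes, zero at the start; "moment": the same for the moment, N m; "gripper_width": finger opening in m.
Only numpy, scipy, OpenCV 4.12 (cv2) and the standard library are available. Lean on these libraries where they do the work, as an engineer would, in place of code of your own. Each camera call takes 0.05 s, during which the arm holds its last target.

### The job

Put the microscopy set away: stand the jar, the dropper bottle, the slide box and the cover-glass tin each in the grey tray made to its own shape and size, upright and flat on the tray's floor inside the rim. Set each one down gently rather than dropping it, and leave the mortar and the rubber stamp standing where they are.

Things in the scene. Friction and masses are not known exactly. Their poses are not given: they have to be found in the camera images.
- jar: wide round specimen jar with screw lid, closed: white ceramic below, bare aluminium lid on top; 58 mm diameter all the way up, 52 mm tall, about 0.16 kg, loose and upright on the desk. Origin: centre of its underside; z up through its top.
- bottle: narrow round dropper bottle, closed: amber glass body 32 mm diameter and 44 mm tall, then a shoulder, a black cap 21 mm in diameter and a small rubber tip; 66 mm tall in all, about 0.07 kg, loose and upright. Origin: centre of its underside; z up through its top.
- slide_box: oblong wooden box for microscope slides, closed, with a small brass catch on one long side: 82 mm (its x) by 40 mm (its y), 36 mm tall, about 0.09 kg, loose. Origin: centre of its underside; z up through its top.
- cover_tin: square aluminium tin for cover glasses, closed, a paper square on its lid: 46 mm by 46 mm (sides along its x and y), 36 mm tall, about 0.08 kg, loose. Origin: centre of its underside; z up through its top.
- jar_holder: large round grey tray, for the jar: 80 mm outside diameter, recess 72 mm in diameter. Grey rim, dark rubber-lined floor 4 mm thick, so what stands in it stands 4 mm above the desk; a 4 mm wall all round, its rim 12 mm above the desk. The holder is fixed to the desk; origin: centre of its underside on the desk; z up.
- bottle_holder: small round grey tray, for the bottle: 54 mm outside diameter, recess 46 mm in diameter. Grey rim, dark rubber-lined floor 4 mm thick, so what stands in it stands 4 mm above the desk; a 4 mm wall all round, its rim 12 mm above the desk. The holder is fixed to the desk; origin: centre of its underside on the desk; z up.
- slide_holder: oblong grey tray, for the slide box: 104 mm (its x) by 62 mm (its y) outside, recess 96 by 54 mm. Grey rim, dark rubber-lined floor 4 mm thick, so what stands in it stands 4 mm above the desk; a 4 mm wall all round, its rim 12 mm above the desk. The holder is fixed to the desk; origin: centre of its underside on the desk; z up.
- tin_holder: square grey tray, for the cover-glass tin: 68 by 68 mm outside (sides along its x and y), recess 60 by 60 mm. Grey rim, dark rubber-lined floor 4 mm thick, so what stands in it stands 4 mm above the desk; a 4 mm wall all round, its rim 12 mm above the desk. The holder is fixed to the desk; origin: centre of its underside on the desk; z up.
- mortar: bystander: open white ceramic mortar bowl, 76 mm across the rim, 45 mm tall, loose, stands among the things. Origin: centre of its underside.
- stamp: bystander: rubber stamp, wooden foot 60 mm (its x) by 30 mm (its y) and 14 mm tall with a turned dark-wood handle upright on it, 60 mm tall in all, loose, stands among the things. Origin: centre of its underside.
Mind the look-alikes: they are no part of the job. Leave any blue look-alike of the jar alone.

How it is judged (in metres and radians):
At the end, for the whole second after the job is handed in: Jar, bottle, slide box and cover-glass tin each stand in their own tray: within 12 mm of its centre, underside no more than 6.5 mm above the desk (tray floor at 4 mm), upright within 0.06 rad, at rest (under 20 mm/s) (horizontal distance between jar and jar_holder below 0.012 m and z of jar in the frame of jar_holder below 0.0065 m and angle between each of jar, bottle, slide_box, cover_tin's own z axis and vertical below 0.06 rad and linear speed of each of jar, bottle, slide_box, cover_tin below 0.02 m/s and horizontal distance between bottle and bottle_holder below 0.012 m and z of bottle in the frame of bottle_holder below 0.0065 m and horizontal distance between slide_box and slide_holder below 0.012 m and z of slide_box in the frame of slide_holder below 0.0065 m and horizontal distance between cover_tin and tin_holder below 0.012 m and z of cover_tin in the frame of tin_holder below 0.0065 m); the robot touches nothing.
It fails at once if the jar, bottle, slide box or tin is dropped or thrown (it moves faster than 0.7 m/s with no finger on it) ((linear speed of jar above 0.7 m/s and contact force between the fingers and jar below 0.02 N) or (linear speed of bottle above 0.7 m/s and contact force between the fingers and bottle below 0.02 N) or (linear speed of slide_box above 0.7 m/s and contact force between the fingers and slide_box below 0.02 N) or (linear speed of cover_tin above 0.7 m/s and contact force between the fingers and cover_tin below 0.02 N)).
It fails at once if the mortar is pushed more than 25 mm or tipped over (distance of mortar from where it was at the start of the episode above 0.025 m or angle between mortar's own z axis and vertical above 0.5 rad).
It fails at once if the stamp is pushed more than 25 mm or tipped over (distance of stamp from where it was at the start of the episode above 0.025 m or angle between stamp's own z axis and vertical above 0.5 rad).
It also fails if it takes over 112 s, if anything falls off the work surface, if the arm or the gripper's body presses on something with over 40 N, if the wrist force passes 120 N, or if a joint passes its speed limit or range.

## Working session

There is one attempt and no reset: what is moved stays moved. The work goes in short steps, Python scripts to look and compute and a tool call to move; the robot and the scene stay as the last step left them, time stands still between calls to the robot, and variables do not carry over. Pictures are saved under pics/ and viewed, and the job is handed in when it is done.

Besides the shell and the picture viewer there is one more tool, called after ">>>" by a JSON object that holds its "api" and its "payload", one argument or row to a line. apply_moves: Moves the arm, as the interface text tells. Its arguments: {"type":"object","properties":{"moves":{"type":"array","items":{"type":"array","items":{"type":"number"}}},"hand":{"type":"number"},"grip_force":{"type":"number"}},"required":["moves"]}

```bash
mkdir -p pics
cat > h.py <<'E'
import numpy as np, cv2
from plant import status, imaging, r
from scipy.spatial.transform import Rotation as R
E
python3 - <<'E'
from h import *
print(status.get_state(), r.grasp_offset)
for n in("scene","top"):
    p,d=imaging.capture(n); cv2.imwrite(f"pics/{n}0.png",p); np.savez(f"{n}0.npz",p=p,d=d); print(imaging.camera_info(n))
E
```

```text
{'time_s': 0.0, 'joints': array([-4.99534425e+01,  2.05919388e+01,  6.32805873e-01, -2.12505364e-02,
       -7.01368520e+01, -1.65064682e+01]), 'qd': array([ 0.05009929,  0.02112319,  0.03821464, -0.04967   ,  0.00982585,
        0.02419881]), 'joint_torque': array([-2.79102887e-04, -5.82721245e+01,  2.93045962e+01,  6.99710727e+00,
        6.85335224e-03, -1.41516525e-04]), 'tcp_pos': array([ 0.26935776, -0.61837313,  0.22560611]), 'eef_rot': array([ 1.79902295e+02, -8.12094692e-03, -1.56467141e+02]), 'contact_force': array([ 0.21583382, -0.35643742, -0.02277618]), 'moment': array([-0.00132119,  0.01711045, -0.00934169]), 'gripper_width': 0.08771838516063205} 0.0188
{'fx': 539.9535439582378, 'fy': 539.9535439582378, 'cx': 278.5801878852842, 'cy': 212.97746507328853, 'k1': -0.050343427495095676, 'T': array([[ 0.040686  , -0.56388278,  0.82485202,  1.67462263],
       [ 0.99907933,  0.01171715, -0.04126976, -0.05864023],
       [ 0.01360639,  0.82577171,  0.56384036,  0.76842334],
       [ 0.        ,  0.        ,  0.        ,  1.        ]])}
{'fx': 505.49223632958, 'fy': 505.49223632958, 'cx': 274.12102740625124, 'cy': 206.31024368913154, 'k1': -0.12362176396430517, 'T': array([[-0.00551246,  0.98785095, -0.15530653,  0.38882947],
       [-0.99996432, -0.00643959, -0.00546718, -0.01307177],
       [-0.00640087,  0.15527085,  0.9878512 ,  1.23172679],
       [ 0.        ,  0.        ,  0.        ,  1.        ]])}
```

View pics/scene0.png

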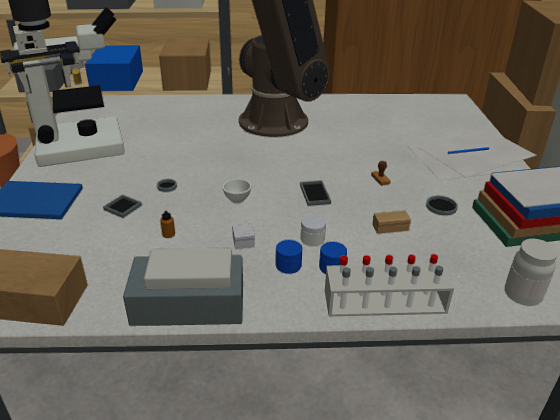

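View pics/top0.png

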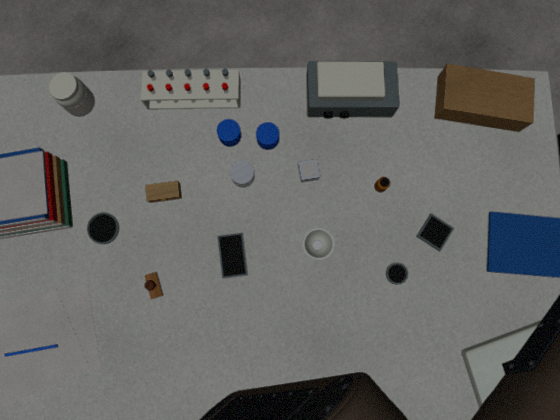

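The top view has up = +x and left = +y. Approximate pixels: jar (243,174), tin (309,170), bottle (382,184), slide box (163,191). Trays are jar (103,228), slide (232,255), tin (435,232) and bottle (397,273). The mortar is at (318,243), the stamp at (152,285), and the two blue look-alikes at (229,132) and (268,135).

```bash
cat >> h.py <<'E'
def cloud(n,d):
    c=imaging.camera_info(n); K=np.array([[c['fx'],0,c['cx']],[0,c['fy'],c['cy']],[0,0,1.]])
    v,u=np.mgrid[0:d.shape[0],0:d.shape[1]]
    q=cv2.undistortPoints(np.stack([u.ravel(),v.ravel()],1).astype(np.float64)[:,None],K,np.array([c['k1'],0,0,0.]))[:,0]
    z=d.ravel(); P=np.stack([q[:,0]*z,-q[:,1]*z,-z],1)
    return (P@c['T'][:3,:3].T+c['T'][:3,3]).reshape(*d.shape,3)
def pix(n,X):
    c=imaging.camera_info(n); X=np.atleast_2d(X)
    p=(X-c['T'][:3,3])@c['T'][:3,:3]; s=np.stack([p[:,0]/-p[:,2],-p[:,1]/-p[:,2]],1)
    s=s*(1+c['k1']*(s**2).sum(1))[:,None]
    return s*[c['fx'],c['fy']]+[c['cx'],c['cy']]
E
python3 - <<'E'
from h import *
z=np.load("top0.npz");W=cloud("top",z['d'])
B=dict(jar=(243,174,22),tin=(309,170,20),bottle=(382,184,18),box=(163,191,25),jh=(103,228,24),sh=(232,255,30),th=(435,232,24),bh=(397,273,18),mortar=(318,243,22),stamp=(152,285,22),blue1=(229,132,18),blue2=(268,135,18))
for k,(u,v,s) in B.items():
    w=W[v-s:v+s,u-s:u+s].reshape(-1,3)
    desk=np.median(w[:,2]); top=np.percentile(w[:,2],99.5)
    thr=desk+ (0.007 if k.endswith('h') else 0.015)
    if not k.endswith('h'): thr=max(thr,top-0.012)
    m=w[w[:,2]>thr]
    if k in('jar','tin','box'): pass
    rc=cv2.minAreaRect(m[:,:2].astype(np.float32)*1000)
    print(k,len(m),'desk %.4f top %.4f'%(np.percentile(w[:,2],20),top),'mean',m.mean(0).round(4),'rect',np.round(rc[0],1),np.round(rc[1],1),round(rc[2],1))
p=z['p']
def crop(u,v,s,n):return cv2.resize(p[v-s:v+s,u-s:u+s],(200,200),interpolation=cv2.INTER_CUBIC)
ks=list(B)
cs=[crop(*B[k],k) for k in ks[:8]]
cv2.imwrite("pics/crops.png",np.vstack([np.hstack(cs[:4]),np.hstack(cs[4:])]))
E
```

```text
jar 10 desk -0.0013 top 0.4407 mean [ 0.3888 -0.0131  1.2317] rect [388.8 -13.1] [0. 0.] 0.0
tin 356 desk -0.0013 top 0.0423 mean [ 0.6649 -0.0909  0.0465] rect [539.4 -68.1] [ 53.9 316. ] 79.6
bottle 46 desk -0.0016 top 0.0697 mean [ 0.5991 -0.2362  0.2142] rect [ 510.2 -148.6] [ 20.1 363.3] 45.0
box 555 desk -0.0012 top 0.0418 mean [0.6139 0.261  0.0556] rect [531.3 133.2] [400.7  78.4] 56.8
jh 215 desk -0.0010 top 1.2317 mean [0.5204 0.3921 0.0855] rect [482.6 217.6] [492.   77.3] 76.8
sh 284 desk -0.0012 top 1.2317 mean [0.4554 0.0879 0.0932] rect [453.4  73.7] [176.5 124.9] 88.7
th 215 desk -0.0012 top 0.0160 mean [ 0.5116 -0.3922  0.0403] rect [ 441.5 -238.1] [ 90.5 453.3] 24.5
bh 133 desk -0.0012 top 0.0163 mean [ 0.4154 -0.2951  0.0395] rect [ 415.7 -170.2] [ 53.1 314.3] 0.1
mortar 242 desk -0.0009 top 0.0511 mean [ 0.4837 -0.1062  0.0884] rect [462.5 -68.5] [ 72.8 169.5] 29.8
stamp 93 desk -0.0015 top 0.0612 mean [0.3904 0.263  0.145 ] rect [395.1 142.7] [ 23.2 310.9] 1.9
blue1 441 desk -0.0005 top 0.0577 mean [0.7596 0.103  0.0629] rect [595.6  37.9] [422.   57.6] 21.6
blue2 449 desk -0.0009 top 0.0577 mean [0.7503 0.0081 0.0628] rect [585.9   9.7] [ 55.9 393.9] 89.6
```

View pics/crops.png

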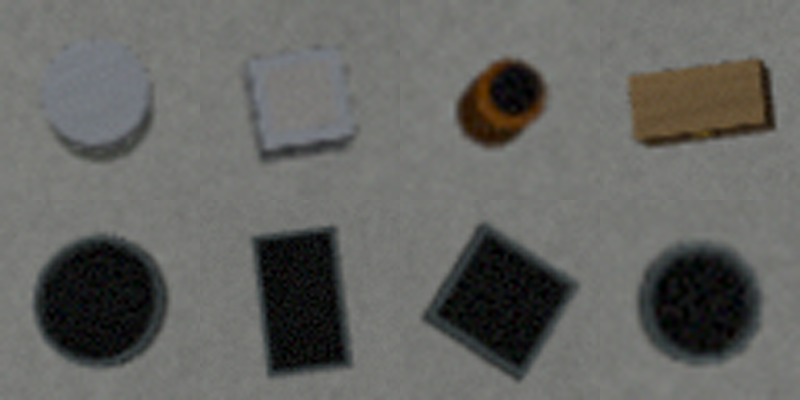

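```bash
cat >> h.py <<'E'
def onplane(n,uv,z):
    c=imaging.camera_info(n); K=np.array([[c['fx'],0,c['cx']],[0,c['fy'],c['cy']],[0,0,1.]])
    q=cv2.undistortPoints(np.asarray(uv,float).reshape(-1,1,2),K,np.array([c['k1'],0,0,0.]))[:,0]
    D=np.stack([q[:,0],-q[:,1],-np.ones(len(q))],1)@c['T'][:3,:3].T; o=c['T'][:3,3]
    return o+D*((z-o[2])/D[:,2])[:,None]
B=dict(jar=(243,174,22),tin=(309,170,20),bottle=(382,184,18),box=(163,191,25),jh=(103,228,24),sh=(232,255,30),th=(435,232,24),bh=(397,273,18),mortar=(318,243,22),stamp=(152,285,22),blue1=(229,132,18),blue2=(268,135,18))
E
python3 - <<'E'
from h import *
z=np.load("top0.npz");d=z['d'];p=z['p'];W=cloud("top",d)
for k,(u,v,s) in B.items():
    w=W[v-s:v+s,u-s:u+s][(d[v-s:v+s,u-s:u+s]>.3)]
    w=w[w[:,2]<.08]
    top=np.percentile(w[:,2],99.5)
    thr=.006 if k.endswith('h') else max(.012,top-0.012)
    m=w[w[:,2]>thr]
    rc=cv2.minAreaRect(m[:,:2].astype(np.float32)*1000)
    print(k,len(m),'top %.4f'%top,'mean',m.mean(0).round(4),'rect',np.round(rc[0],1),np.round(rc[1],1),round(rc[2],1))
# dark floors by colour
g=cv2.cvtColor(p,cv2.COLOR_BGR2GRAY)
for k in('jh','sh','th','bh'):
    u,v,s=B[k]; m=(cv2.GaussianBlur(g,(3,3),0)[v-s:v+s,u-s:u+s]<38).astype(np.uint8)
    c=max(cv2.findContours(m,0,1)[0],key=cv2.contourArea).reshape(-1,2)+[u-s,v-s]
    w=onplane("top",c,.006)[:,:2]*1000; rc=cv2.minAreaRect(w.astype(np.float32)); e=cv2.fitEllipse(w.astype(np.float32))
    print(k,[np.round(x,1) for x in rc],'ell',np.round(e[0],1),np.round(e[1],1))
for k in('jar','tin','box','bottle'):
    u,v,s=B[k]; print(k,p[v-2:v+3,u-2:u+3].reshape(-1,3).mean(0), 'desk',p[v-s,u-s])
E
```

```text
jar 449 top 0.0567 mean [0.6576 0.0705 0.0518] rect [657.6  70.2] [56.5 56.3] 71.7
tin 358 top 0.0415 mean [ 0.6672 -0.0917  0.0364] rect [667.4 -92. ] [46.7 46.6] 6.9
bottle 63 top 0.0649 mean [ 0.6311 -0.2695  0.0594] rect [ 631.3 -270.2] [19.1 19.7] 10.8
box 551 top 0.0411 mean [0.6175 0.2653 0.0362] rect [617.5 265.9] [42.  82.3] 5.7
jh 358 top 0.0147 mean [0.5283 0.4185 0.0097] rect [527.9 426.7] [120.5  83.5] 78.9
sh 471 top 0.0153 mean [0.462  0.0957 0.0095] rect [463.9 106.7] [140.3 127.9] 2.3
th 363 top 0.0153 mean [ 0.5141 -0.4007  0.0099] rect [ 517.4 -404.4] [114.  106.1] 2.1
bh 218 top 0.0160 mean [ 0.417  -0.3018  0.01  ] rect [ 420.6 -303.2] [76.6 81.8] 82.9
mortar 262 top 0.0483 mean [ 0.487  -0.1105  0.0435] rect [ 486.4 -109.3] [71.1 73.6] 89.2
stamp 90 top 0.0602 mean [0.3905 0.2853 0.0562] rect [391. 286.] [23.2 23.5] 32.3
blue1 437 top 0.0574 mean [0.763  0.1041 0.0522] rect [763.6 103.7] [56.4 56.8] 89.6
blue2 446 top 0.0570 mean [0.7536 0.0083 0.0522] rect [754.    8.6] [56.  57.8] 89.6
jh [array([531. , 421.2]), array([67.9, 66.6]), np.float64(2.3)] ell [530.5 420.8] [66.8 68.3]
sh [array([462.9,  96.9]), array([95.2, 53. ]), np.float64(6.7)] ell [463.   96.7] [ 57.6 114.2]
th [array([ 515.6, -403. ]), array([58.5, 58.4]), np.float64(55.9)] ell [ 515.5 -402.9] [65.6 67. ]
bh [array([ 415.4, -302.6]), array([41.1, 40. ]), np.float64(44.0)] ell [ 415.5 -302.6] [40.8 41.5]
jar [124.8  119.2  115.48] desk [121 123 124]
tin [118.68 120.08 121.4 ] desk [118 118 118]
box [53.64 79.6  97.84] desk [118 120 119]
bottle [11.6  20.32 31.72] desk [116 121 118]
```

Run:
```python
from h import *
print(pix("scene",[[.27,-.62,.227],[.27,-.62,.3]]),pix("top",[[.27,-.62,.227]]))
z=np.load("scene0.npz"); W=cloud("scene",z['d'])
for u,v in [(30,15),(40,50),(40,100),(100,140),(105,20),(75,60),(80,100),(60,140),(87,128),(120,65),(500,200),(540,180)]: print((u,v),W[v,u].round(3))
p=z['p'][0:170,0:200]; cv2.imwrite("pics/mic.png",cv2.resize(p,None,fx=3.5,fy=3.5,interpolation=cv2.INTER_CUBIC))
```

```text
[[47.08130735 87.71654459]
 [41.095195   61.34436046]] [[574.98461606 338.35967156]]
(30, 15) [ 0.314 -0.604  0.43 ]
(40, 50) [ 0.3   -0.604  0.34 ]
(40, 100) [ 0.23  -0.664  0.176]
(100, 140) [ 0.22  -0.519  0.043]
(105, 20) [ 0.173 -0.462  0.38 ]
(75, 60) [ 0.276 -0.528  0.304]
(80, 100) [ 0.19  -0.565  0.158]
(60, 140) [ 0.213 -0.64   0.042]
(87, 128) [ 0.191 -0.561  0.069]
(120, 65) [-0.833 -0.694 -0.09 ]
(500, 200) [0.621 0.525 0.078]
(540, 180) [0.586 0.63  0.113]
```

View pics/mic.png

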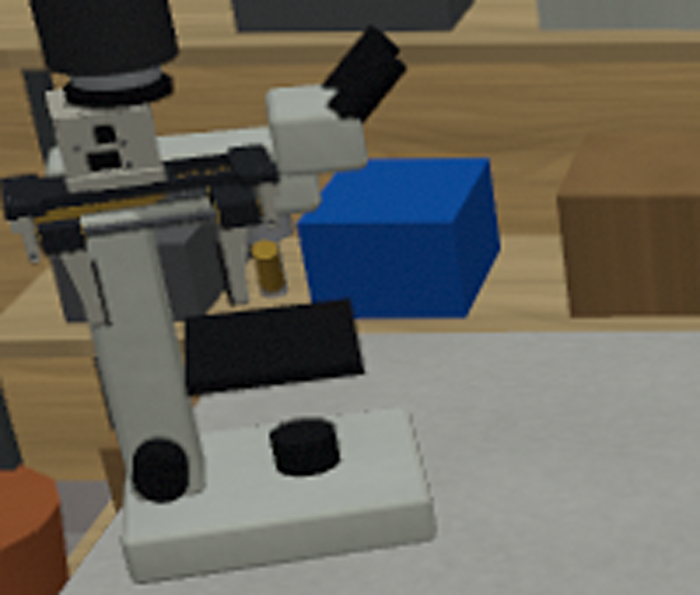

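```bash
cat >> h.py <<'E'
def go(x,y,z,yaw=None):
    s=status.get_state(); R0=R.from_euler('xyz',s['eef_rot'],degrees=True)
    if yaw is None: yaw=s['eef_rot'][2]
    t=R0.inv().apply(np.array([x,y,z])-s['tcp_pos'])/.2
    rv=(R0.inv()*R.from_euler('xyz',[180,0,yaw],degrees=True)).as_rotvec(degrees=True)/90
    print('t=%.2f'%s['time_s'],'row',np.round(np.r_[t,rv],3).tolist(),'tcp',s['tcp_pos'].round(4),'rot',s['eef_rot'].round(1),'w %.4f'%s['gripper_width'],'j',s['joints'].round(0))
E
python3 -c "
from h import *
go(.50,-.60,.227)
go(.50,-.40,.227)"
```

```text
t=0.10 row [-1.094, -0.376, -0.007, 0.001, -0.0, -0.0] tcp [ 0.2694 -0.6185  0.2257] rot [ 179.9   -0.  -156.5] w 0.0878 j [-50.  21.   1.  -0. -70. -17.]
t=0.10 row [-1.493, 0.541, -0.006, 0.001, -0.0, -0.0] tcp [ 0.2694 -0.6185  0.2257] rot [ 179.9   -0.  -156.5] w 0.0878 j [-50.  21.   1.  -0. -70. -17.]
```

>>> {"api": "apply_moves", "payload": {
  "moves": [
    [-0.3,-0.1,0,0,0,0],
    [-0.6,-0.2,0,0,0,0],
    [-0.9,-0.3,0,0,0,0],
    [-0.9,-0.3,0,0,0,0],
    [-0.9,-0.3,0,0,0,0]
  ]
}}

```text
time_s: 0.72
tcp_pos: [0.4585, -0.6011, 0.2245]
eef_rot: [179.8, -0.1, -156.4]
contact_force: [-0.7, -0.6, 0.1]
gripper_width: 0.0878
```

```bash
python3 -c "
from h import *
go(.632,-.27,.13)"
```

```text
t=0.72 row [-1.458, 1.169, 0.475, 0.002, -0.001, -0.0] tcp [ 0.4585 -0.6011  0.2245] rot [ 1.798e+02 -1.000e-01 -1.564e+02] w 0.0878 j [-38.  28.  13.  -0. -75. -28.]
```

>>> {"api": "apply_moves", "payload": {
  "moves": [
    [-0.75,0.6,0.24,0,0,0],
    [-0.75,0.6,0.24,0,0,0],
    [-0.75,0.6,0.24,0,0,0],
    [-0.75,0.6,0.24,0,0,0]
  ]
}}

```text
time_s: 1.23
tcp_pos: [0.5476, -0.4283, 0.1763]
eef_rot: [179.8, -0.1, -156.3]
contact_force: [0.2, -0.6, 0.5]
gripper_width: 0.0876
```

```bash
python3 -c "
from h import *
go(.632,-.27,.13)"
```

```text
t=1.23 row [-0.705, 0.555, 0.233, 0.003, -0.001, -0.0] tcp [ 0.5476 -0.4283  0.1763] rot [ 1.798e+02 -1.000e-01 -1.563e+02] w 0.0876 j [-22.  24.  -0.  -0. -66. -44.]
```

>>> {"api": "apply_moves", "payload": {
  "moves": [
    [-0.705,0.555,0.233,0.003,0,0],
    [-0.705,0.555,0.233,0.003,0,0],
    [-0.705,0.555,0.233,0.003,0,0],
    [-0.705,0.555,0.233,0.003,0,0],
    [-0.705,0.555,0.233,0.003,0,0]
  ]
}}

```text
time_s: 1.85
tcp_pos: [0.6315, -0.2708, 0.1304]
eef_rot: [-180.0, -0.1, -156.3]
contact_force: [0.6, 0.1, 0.0]
gripper_width: 0.088
```

Run:
```python
from h import *
go(.632,-.27,.014)
p,d=imaging.capture("top"); q,_=imaging.capture("scene")
cv2.imwrite("pics/a1.png",np.hstack([cv2.resize(p[130:250,330:450],(400,400)),cv2.resize(q[160:260,110:210],(400,400))]))
```

```text
t=1.85 row [-0.005, 0.003, 0.582, -0.001, -0.001, 0.0] tcp [ 0.6315 -0.2708  0.1304] rot [-1.800e+02 -1.000e-01 -1.563e+02] w 0.0880 j [ -7.  26.  -5.   0. -60. -59.]
```

View pics/a1.png

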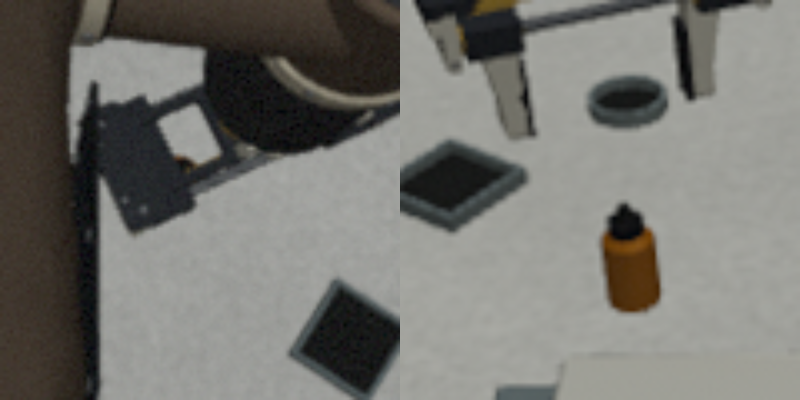

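The open gripper hangs over the bottle, which shows at about (630,270) in the right-hand crop, roughly centred between the fingers. I'll go down.

>>> {"api": "apply_moves", "payload": {
  "moves": [
    [-0.005,0.003,0.2,0,0,0],
    [-0.005,0.003,0.4,0,0,0],
    [-0.005,0.003,0.582,0,0,0],
    [-0.005,0.003,0.582,0,0,0],
    [-0.005,0.003,0.582,0,0,0]
  ]
}}

```text
time_s: 2.58
tcp_pos: [0.6327, -0.2721, 0.016]
eef_rot: [-179.9, 0.0, -156.5]
contact_force: [-0.1, -0.4, 0.3]
gripper_width: 0.0876
```

>>> {"api": "apply_moves", "payload": {
  "moves": [
    [0,0,0,0,0,0],
    [0,0,0,0,0,0],
    [0,0,0,0,0,0],
    [0,0,0,0,0,0],
    [0,0,0,0,0,0],
    [0,0,0,0,0,0],
    [0,0,0,0,0,0],
    [0,0,0,0,0,0]
  ],
  "hand": 1,
  "grip_force": 12
}}

```text
time_s: 3.58
tcp_pos: [0.6326, -0.2721, 0.0159]
eef_rot: [-179.9, 0.0, -156.5]
contact_force: [-0.2, -0.4, 0.6]
gripper_width: 0.0316
```

Run:
```python
from h import *
go(.632,-.27,.11)
q,_=imaging.capture("scene")
cv2.imwrite("pics/a2.png",cv2.resize(q[140:260,90:230],(700,600)))
```

```text
t=3.58 row [-0.001, 0.01, -0.47, -0.002, 0.0, -0.0] tcp [ 0.6326 -0.2721  0.0159] rot [-179.9    0.  -156.5] w 0.0316 j [ -7.  32. -11.   0. -47. -60.]
```

View pics/a2.png

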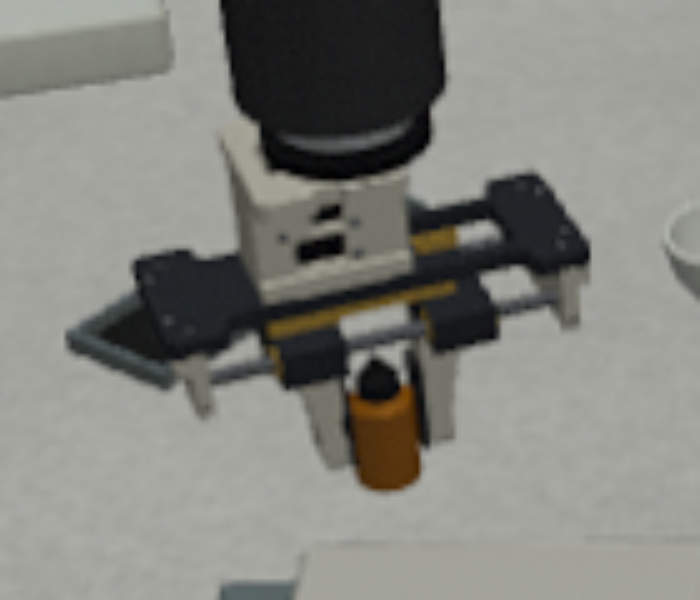

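Bottle gripped: opening 31.6 mm, and it stands upright between the pads at about (385,440). Lift it.

>>> {"api": "apply_moves", "payload": {
  "moves": [
    [0,0.01,-0.15,0,0,0],
    [0,0.01,-0.3,0,0,0],
    [0,0.01,-0.47,0,0,0],
    [0,0.01,-0.47,0,0,0],
    [0,0.01,-0.47,0,0,0]
  ]
}}

```text
time_s: 4.25
tcp_pos: [0.6313, -0.2699, 0.1094]
eef_rot: [-179.9, 0.0, -156.5]
contact_force: [-0.1, 0.0, -0.8]
gripper_width: 0.0318
```

Run:
```python
from h import *
go(.4155,-.3026,.11)
```

```text
t=4.25 row [1.055, 0.28, -0.004, -0.001, 0.0, -0.0] tcp [ 0.6313 -0.2699  0.1094] rot [-179.9    0.  -156.5] w 0.0318 j [ -7.  26.  -6.   0. -57. -60.]
```

>>> {"api": "apply_moves", "payload": {
  "moves": [
    [0.25,0.07,0,0,0,0],
    [0.5,0.14,0,0,0,0],
    [0.75,0.21,0,0,0,0],
    [0.98,0.26,0,0,0,0],
    [0.98,0.26,0,0,0,0],
    [0.98,0.26,0,0,0,0]
  ]
}}

```text
time_s: 5.0
tcp_pos: [0.4308, -0.3005, 0.1088]
eef_rot: [-179.9, -0.0, -156.5]
contact_force: [1.3, -0.7, -0.0]
gripper_width: 0.0312
```

Run:
```python
from h import *
go(.4155,-.3026,.05)
q,d=imaging.capture("scene")
cv2.imwrite("pics/a3.png",cv2.resize(q[90:210,90:230],(700,600)))
W=cloud("scene",d); 
m=(q[...,2]>90)&(q[...,0]<50)&(q[...,2]>q[...,1]*1.6)
m[:90]=0;m[210:]=0;m[:,:90]=0;m[:,230:]=0
w=W[m]; print(m.sum(),np.median(w,0), np.argwhere(m).mean(0))
```

```text
t=5.00 row [0.074, 0.021, 0.294, -0.001, -0.0, 0.0] tcp [ 0.4308 -0.3005  0.1088] rot [-179.9   -0.  -156.5] w 0.0312 j [-13.  13. -27.   0. -50. -53.]
28 [ 0.44342013 -0.29620095  0.13722941] [145.46428571 161.71428571]
```

View pics/a3.png

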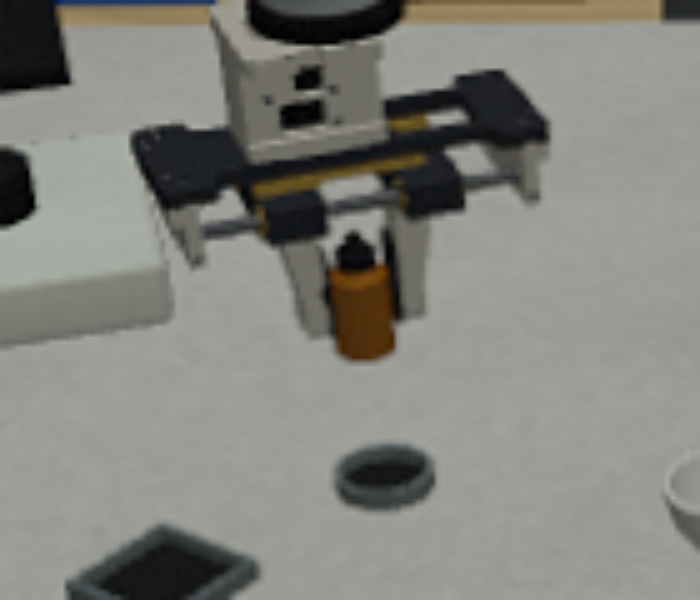

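>>> {"api": "apply_moves", "payload": {
  "moves": [
    [0.074,0.021,0.1,0,0,0],
    [0.074,0.021,0.2,0,0,0],
    [0.074,0.021,0.294,0,0,0],
    [0.074,0.021,0.294,0,0,0],
    [0.074,0.021,0.294,0,0,0]
  ]
}}

```text
time_s: 5.68
tcp_pos: [0.4169, -0.3026, 0.0502]
eef_rot: [-179.9, -0.0, -156.4]
contact_force: [-0.3, -0.1, -1.4]
gripper_width: 0.0315
```

Run:
```python
from h import *
go(.4155,-.3026,.0205)
q,d=imaging.capture("scene")
cv2.imwrite("pics/a4.png",cv2.resize(q[120:220,110:230],(720,600)))
```

```text
t=5.67 row [0.006, 0.003, 0.149, -0.001, -0.0, 0.0] tcp [ 0.4169 -0.3026  0.0502] rot [-179.9   -0.  -156.4] w 0.0315 j [-14.  16. -32.   0. -41. -53.]
```

View pics/a4.png

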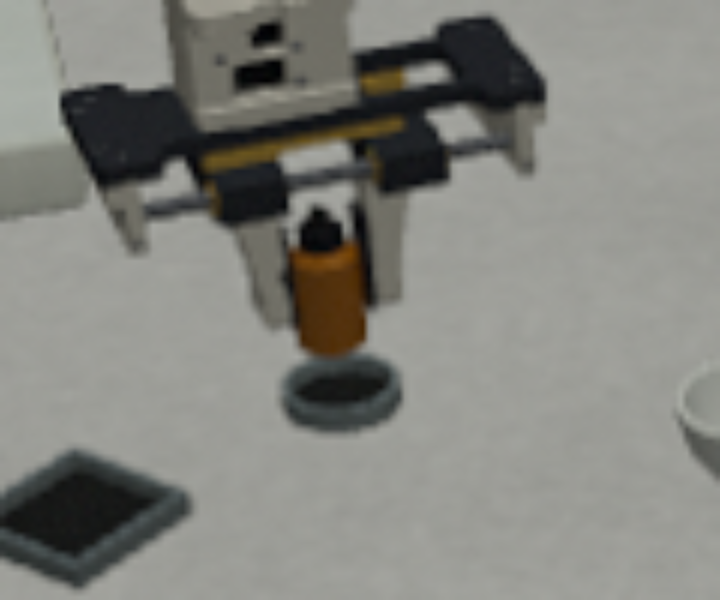

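>>> {"api": "apply_moves", "payload": {
  "moves": [
    [0.006,0.008,0.05,0,0,0],
    [0.006,0.008,0.09,0,0,0],
    [0.006,0.008,0.12,0,0,0],
    [0.006,0.008,0.135,0,0,0],
    [0.006,0.008,0.145,0,0,0],
    [0.006,0.008,0.149,0,0,0],
    [0.006,0.008,0.149,0,0,0]
  ]
}}

```text
time_s: 6.6
tcp_pos: [0.4154, -0.3017, 0.0208]
eef_rot: [-179.9, 0.0, -156.4]
contact_force: [-0.4, 0.3, -1.3]
gripper_width: 0.0318
```

>>> {"api": "apply_moves", "payload": {
  "moves": [
    [0,0,0.004,0,0,0],
    [0,0,0.008,0,0,0],
    [0,0,0.008,0,0,0]
  ]
}}

```text
time_s: 6.98
tcp_pos: [0.4155, -0.3018, 0.0198]
eef_rot: [-179.8, 0.0, -156.4]
contact_force: [-0.5, 1.5, 5.5]
gripper_width: 0.0316
```

Run:
```python
from h import *
go(.4155,-.3026,.0205)
q,d=imaging.capture("scene")
cv2.imwrite("pics/a5.png",cv2.resize(q[120:220,110:230],(720,600)))
```

```text
t=6.97 row [0.002, -0.004, -0.004, -0.002, 0.0, -0.0] tcp [ 0.4155 -0.3018  0.0198] rot [-179.8    0.  -156.4] w 0.0316 j [-14.  19. -34.   0. -37. -53.]
```

View pics/a5.png

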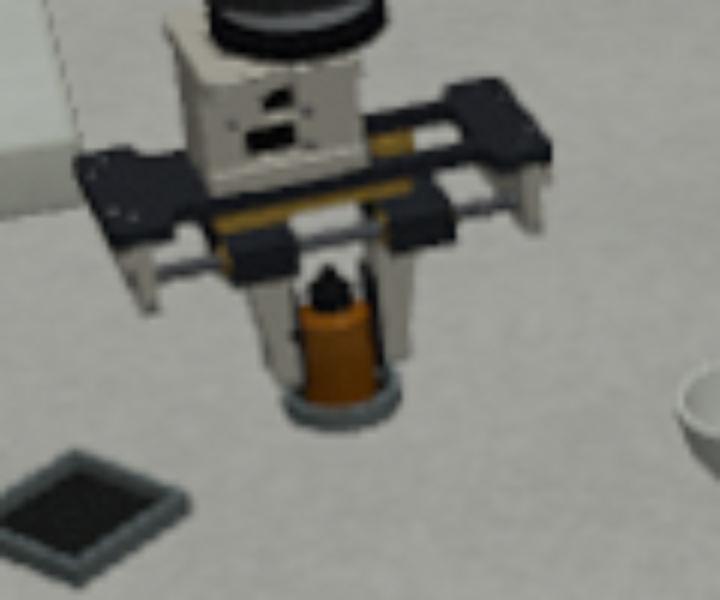

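The bottle is inside its ring at about (340,370), touching the floor with 5.5 N at the expected height. Release.

>>> {"api": "apply_moves", "payload": {
  "moves": [
    [0,0,-0.002,0,0,0],
    [0,0,-0.002,0,0,0],
    [0,0,-0.002,0,0,0],
    [0,0,-0.002,0,0,0],
    [0,0,-0.002,0,0,0],
    [0,0,-0.15,0,0,0],
    [0,0,-0.35,0,0,0],
    [0,0,-0.55,0,0,0],
    [0,0,-0.6,0,0,0],
    [0,0,-0.6,0,0,0]
  ],
  "hand": -1
}}

```text
time_s: 8.28
tcp_pos: [0.4155, -0.3015, 0.1402]
eef_rot: [-179.8, 0.1, -156.4]
contact_force: [-0.5, -0.1, -0.8]
gripper_width: 0.0878
```

Run:
```python
from h import *
go(.667,-.0918,.13,-83.1)
q,d=imaging.capture("scene")
cv2.imwrite("pics/a6.png",cv2.resize(q[120:220,110:230],(720,600)))
```

```text
t=8.28 row [-1.572, 0.459, 0.053, -0.003, -0.0, -0.815] tcp [ 0.4155 -0.3015  0.1402] rot [-1.798e+02  1.000e-01 -1.564e+02] w 0.0878 j [-14.  10. -27.   0. -54. -53.]
```

View pics/a6.png

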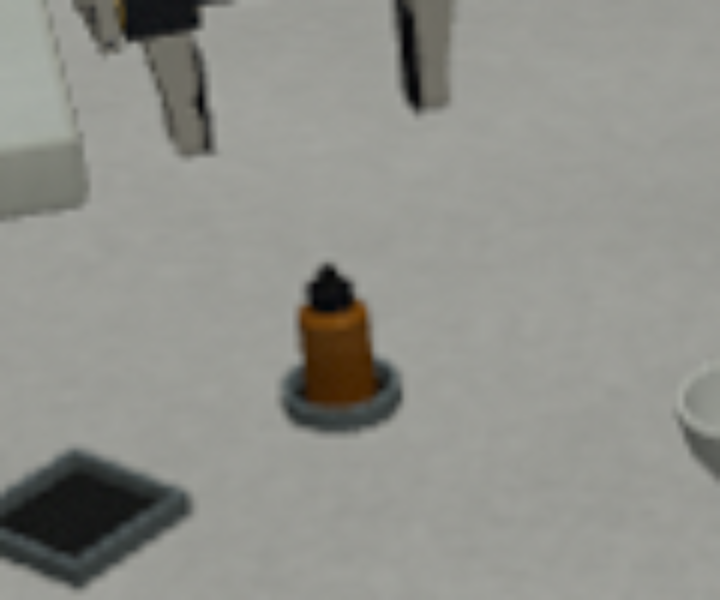

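Bottle stands upright in its tray. Next, the tin.

>>> {"api": "apply_moves", "payload": {
  "moves": [
    [-0.25,0.07,0,0,0,-0.1],
    [-0.5,0.15,0,0,0,-0.2],
    [-0.75,0.22,0,0,0,-0.3],
    [-0.98,0.28,0,0,0,-0.4],
    [-0.98,0.28,0,0,0,-0.5],
    [-0.98,0.28,0,0,0,-0.6],
    [-0.98,0.28,0,0,0,-0.7],
    [-0.98,0.28,0,0,0,-0.815],
    [-0.98,0.28,0,0,0,-0.815],
    [-0.98,0.28,0,0,0,-0.815]
  ]
}}

```text
time_s: 9.57
tcp_pos: [0.5717, -0.1716, 0.1381]
eef_rot: [180.0, -0.1, -83.3]
contact_force: [-0.9, 0.1, 0.6]
gripper_width: 0.0873
```

Run:
```python
from h import *
go(.667,-.0918,.10,-83.1)
```

```text
t=9.57 row [-0.341, -0.52, 0.19, 0.0, -0.001, -0.003] tcp [ 0.5717 -0.1716  0.1381] rot [ 1.80e+02 -1.00e-01 -8.33e+01] w 0.0873 j [  2.  17. -16.   0. -56.   5.]
```

>>> {"api": "apply_moves", "payload": {
  "moves": [
    [-0.17,-0.26,0.05,0,0,0],
    [-0.341,-0.52,0.1,0,0,0],
    [-0.341,-0.52,0.19,0,0,0],
    [-0.341,-0.52,0.19,0,0,0],
    [-0.341,-0.52,0.19,0,0,0]
  ]
}}

```text
time_s: 10.2
tcp_pos: [0.6665, -0.0926, 0.1003]
eef_rot: [180.0, -0.1, -83.4]
contact_force: [-0.9, 0.9, 0.6]
gripper_width: 0.0876
```

Run:
```python
from h import *
go(.667,-.0918,.014,-83.1)
q,d=imaging.capture("scene")
cv2.imwrite("pics/a7.png",cv2.resize(q[160:270,170:310],(700,550)))
```

```text
t=10.20 row [-0.005, -0.003, 0.432, 0.0, -0.001, -0.004] tcp [ 0.6665 -0.0926  0.1003] rot [ 1.80e+02 -1.00e-01 -8.34e+01] w 0.0876 j [  9.  26.  -9.   0. -56.  -2.]
```

View pics/a7.png

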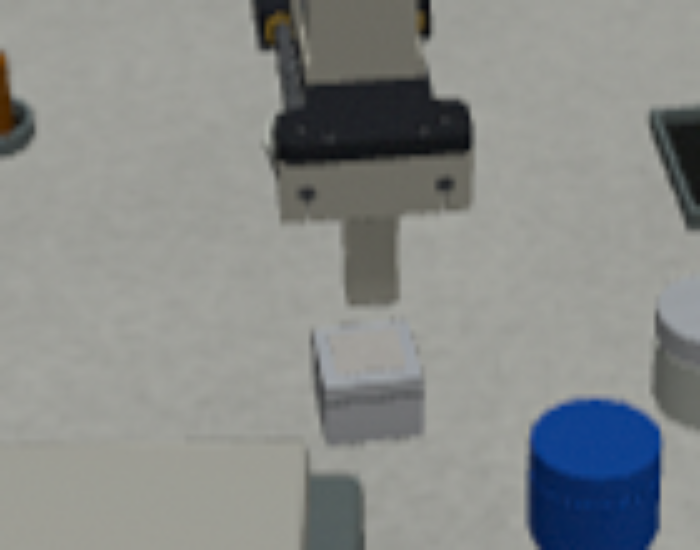

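Run:
```python
from h import *
d=np.load("top0.npz")['d'];W=cloud("top",d)
w=W[50:135,295:410].reshape(-1,3);w=w[(w[:,2]>.02)&(w[:,2]<.3)]
print(np.percentile(w,[.5,2,50,98,99.5],axis=0).round(3))
```

```text
[[ 0.8   -0.308  0.023]
 [ 0.807 -0.305  0.029]
 [ 0.849 -0.194  0.096]
 [ 0.923 -0.091  0.114]
 [ 0.93  -0.089  0.115]]
```

The tin sits at (370,380) below the gripper. The cabinet begins at x=0.80 and the body end reaches 0.763, so there is room. Descend and grip.

>>> {"api": "apply_moves", "payload": {
  "moves": [
    [-0.005,-0.003,0.15,0,0,0],
    [-0.005,-0.003,0.3,0,0,0],
    [-0.005,-0.003,0.432,0,0,0],
    [-0.005,-0.003,0.432,0,0,0],
    [-0.005,-0.003,0.432,0,0,0]
  ]
}}

```text
time_s: 10.88
tcp_pos: [0.6682, -0.0922, 0.0163]
eef_rot: [-179.9, -0.1, -83.4]
contact_force: [-0.2, 0.1, 0.3]
gripper_width: 0.088
```

>>> {"api": "apply_moves", "payload": {
  "moves": [
    [0,0,0,0,0,0],
    [0,0,0,0,0,0],
    [0,0,0,0,0,0],
    [0,0,0,0,0,0],
    [0,0,0,0,0,0],
    [0,0,0,0,0,0]
  ],
  "hand": 1,
  "grip_force": 15
}}

```text
time_s: 11.62
tcp_pos: [0.6681, -0.0922, 0.0162]
eef_rot: [-179.9, -0.1, -83.4]
contact_force: [0.2, 1.0, 0.9]
gripper_width: 0.0464
```

>>> {"api": "apply_moves", "payload": {
  "moves": [
    [0,0,-0.15,0,0,0],
    [0,0,-0.3,0,0,0],
    [0,0,-0.47,0,0,0],
    [0,0,-0.47,0,0,0],
    [0,0,-0.47,0,0,0]
  ]
}}

```text
time_s: 12.25
tcp_pos: [0.6673, -0.0919, 0.1096]
eef_rot: [-179.9, -0.1, -83.5]
contact_force: [0.9, 0.3, -2.1]
gripper_width: 0.0462
```

Run:
```python
from h import *
go(.5145,-.403,.11,-124.1)
q,d=imaging.capture("scene")
cv2.imwrite("pics/a8.png",cv2.resize(q[140:250,170:310],(700,550)))
```

```text
t=12.25 row [1.458, 0.936, -0.001, -0.001, -0.001, 0.452] tcp [ 0.6673 -0.0919  0.1096] rot [-1.799e+02 -1.000e-01 -8.350e+01] w 0.0462 j [  9.  25.  -8.   0. -57.  -2.]
```

View pics/a8.png

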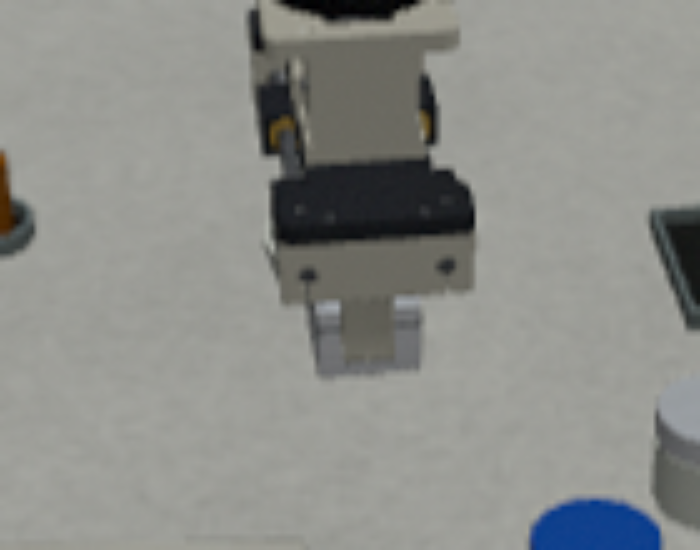

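The tin is held level and centred, opening 46.2 mm. Carry it to the square tray.

>>> {"api": "apply_moves", "payload": {
  "moves": [
    [0.24,0.16,0,0,0,0.08],
    [0.48,0.31,0,0,0,0.16],
    [0.72,0.47,0,0,0,0.24],
    [0.97,0.62,0,0,0,0.32],
    [0.97,0.62,0,0,0,0.4],
    [0.97,0.62,0,0,0,0.452],
    [0.97,0.62,0,0,0,0.452],
    [0.97,0.62,0,0,0,0.452]
  ]
}}

```text
time_s: 13.3
tcp_pos: [0.5657, -0.2986, 0.1085]
eef_rot: [-180.0, -0.1, -124.0]
contact_force: [0.1, -1.0, -1.5]
gripper_width: 0.0462
```

Run:
```python
from h import *
go(.5145,-.403,.06,-124.1)
```

```text
t=13.30 row [0.576, -0.08, 0.244, -0.0, -0.001, 0.001] tcp [ 0.5657 -0.2986  0.1085] rot [-1.80e+02 -1.00e-01 -1.24e+02] w 0.0462 j [-10.  23. -13.   0. -55. -24.]
```

>>> {"api": "apply_moves", "payload": {
  "moves": [
    [0.29,-0.04,0,0,0,0],
    [0.576,-0.08,0.05,0,0,0],
    [0.576,-0.08,0.15,0,0,0],
    [0.576,-0.08,0.244,0,0,0],
    [0.576,-0.08,0.244,0,0,0],
    [0.576,-0.08,0.244,0,0,0]
  ]
}}

```text
time_s: 14.05
tcp_pos: [0.5153, -0.4026, 0.0603]
eef_rot: [-180.0, -0.1, -123.9]
contact_force: [0.2, 0.2, -1.1]
gripper_width: 0.0462
```

Run:
```python
from h import *
go(.5145,-.403,.0212,-124.1)
q,d=imaging.capture("scene")
s=6;u0,v0=70,140
im=cv2.resize(q[v0:v0+95,u0:u0+120],None,fx=s,fy=s,interpolation=cv2.INTER_CUBIC)
def rect(c,a,hx,hy,z):
    A=np.radians(a);M=np.array([[np.cos(A),-np.sin(A)],[np.sin(A),np.cos(A)]])
    return np.array([[*(M@[i*hx,j*hy]+c),z] for i,j in((1,1),(1,-1),(-1,-1),(-1,1))])
for hx,z in((.034,.012),(.030,.012)):
    pts=((pix("scene",rect([.5145,-.403],55.9,hx,hx,z))-[u0,v0]+.5)*s-.5).astype(np.int32)
    cv2.polylines(im,[pts],True,(0,255,0),1)
cv2.imwrite("pics/a9.png",im)
```

```text
t=14.05 row [0.004, 0.002, 0.196, -0.0, -0.001, 0.002] tcp [ 0.5153 -0.4026  0.0603] rot [-1.800e+02 -1.000e-01 -1.239e+02] w 0.0462 j [-21.  27. -13.   0. -50. -13.]
```

View pics/a9.png

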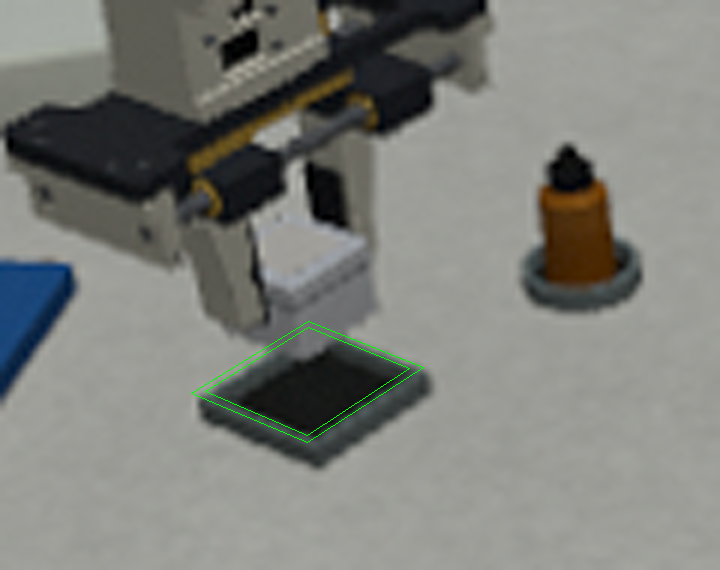

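>>> {"api": "apply_moves", "payload": {
  "moves": [
    [0,0.003,0.05,0,0,0],
    [0,0.003,0.1,0,0,0],
    [0,0.003,0.14,0,0,0],
    [0,0.003,0.17,0,0,0],
    [0,0.003,0.185,0,0,0],
    [0,0.003,0.194,0,0,0],
    [0,0.003,0.202,0,0,0],
    [0,0.003,0.202,0,0,0]
  ]
}}

```text
time_s: 15.1
tcp_pos: [0.5151, -0.4025, 0.0204]
eef_rot: [-179.9, -0.1, -123.9]
contact_force: [-0.6, -0.2, -1.1]
gripper_width: 0.0462
```

Run:
```python
from h import *
go(.5145,-.403,.0202,-124.1)
q,d=imaging.capture("scene")
cv2.imwrite("pics/a10.png",cv2.resize(q[140:235,70:190],None,fx=6,fy=6,interpolation=cv2.INTER_CUBIC))
```

```text
t=15.10 row [0.004, 0.001, 0.001, -0.001, -0.001, 0.002] tcp [ 0.5151 -0.4025  0.0204] rot [-1.799e+02 -1.000e-01 -1.239e+02] w 0.0462 j [-21.  29. -15.   0. -45. -13.]
```

View pics/a10.png

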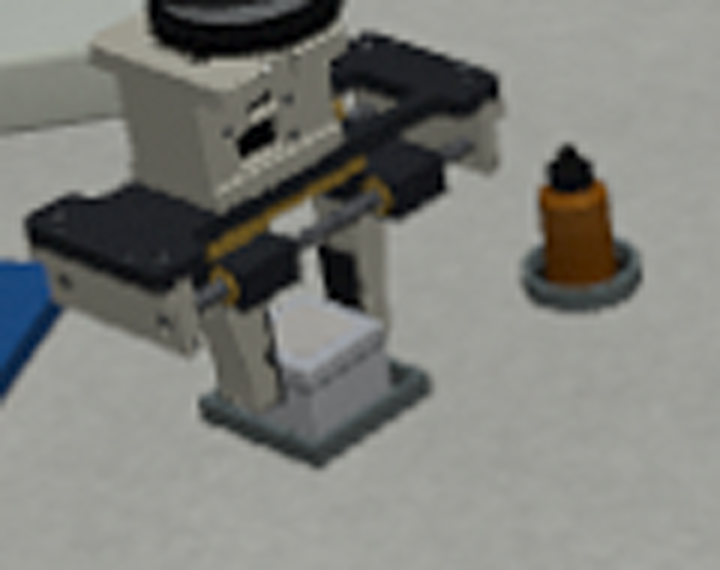

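The tin is inside the square rim at about (330,380). Seat it 1 mm further down, then release.

>>> {"api": "apply_moves", "payload": {
  "moves": [
    [0,0,0.003,0,0,0],
    [0,0,0.006,0,0,0],
    [0,0,0.006,0,0,0]
  ]
}}

```text
time_s: 15.52
tcp_pos: [0.5152, -0.4026, 0.0202]
eef_rot: [-179.9, -0.1, -123.9]
contact_force: [-2.4, 2.3, 5.9]
gripper_width: 0.046
```

>>> {"api": "apply_moves", "payload": {
  "moves": [
    [0,0,0,0,0,0],
    [0,0,0,0,0,0],
    [0,0,0,0,0,0],
    [0,0,0,0,0,0],
    [0,0,0,0,0,0],
    [0,0,-0.15,0,0,0],
    [0,0,-0.35,0,0,0],
    [0,0,-0.55,0,0,0],
    [0,0,-0.6,0,0,0],
    [0,0,-0.6,0,0,0]
  ],
  "hand": -1
}}

```text
time_s: 16.77
tcp_pos: [0.5153, -0.4023, 0.1407]
eef_rot: [-179.8, -0.1, -123.9]
contact_force: [0.8, -0.8, 0.1]
gripper_width: 0.0876
```

Run:
```python
from h import *
go(.6576,.0703,.13,-90)
q,d=imaging.capture("scene")
cv2.imwrite("pics/a11.png",cv2.resize(q[140:235,70:190],None,fx=6,fy=6,interpolation=cv2.INTER_CUBIC))
```

```text
t=16.77 row [-2.358, 0.728, 0.048, -0.002, -0.001, -0.377] tcp [ 0.5153 -0.4023  0.1407] rot [-1.798e+02 -1.000e-01 -1.239e+02] w 0.0876 j [-21.  22.  -9.   0. -59. -13.]
```

View pics/a11.png

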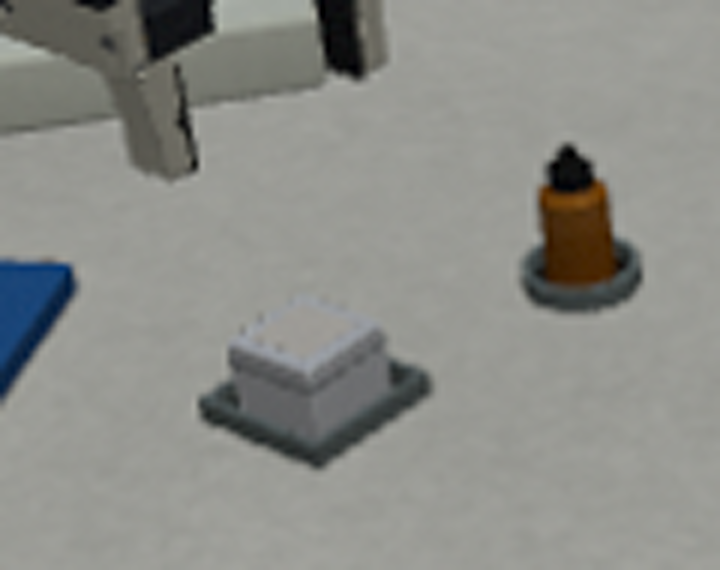

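The tin sits flat in the tray. On to the jar.

>>> {"api": "apply_moves", "payload": {
  "moves": [
    [-0.29,0.09,0,0,0,-0.1],
    [-0.58,0.18,0,0,0,-0.2],
    [-0.8,0.25,0,0,0,-0.3],
    [-1,0.31,0,0,0,-0.377],
    [-1,0.31,0,0,0,-0.377],
    [-1,0.31,0,0,0,-0.377]
  ]
}}

```text
time_s: 17.58
tcp_pos: [0.5741, -0.2012, 0.1377]
eef_rot: [179.9, -0.1, -90.0]
contact_force: [0.6, -0.2, 0.0]
gripper_width: 0.0875
```

Run:
```python
from h import *
go(.6576,.0703,.13,-90)
```

```text
t=17.57 row [-1.358, -0.417, 0.035, 0.001, -0.001, -0.0] tcp [ 0.5741 -0.2012  0.1377] rot [ 1.799e+02 -1.000e-01 -9.000e+01] w 0.0875 j [ -1.  18. -15.   0. -57.   1.]
```

>>> {"api": "apply_moves", "payload": {
  "moves": [
    [-0.25,-0.08,0,0,0,0],
    [-0.5,-0.15,0,0,0,0],
    [-0.75,-0.23,0,0,0,0],
    [-0.95,-0.29,0.03,0,0,0],
    [-0.95,-0.29,0.03,0,0,0]
  ]
}}

```text
time_s: 18.2
tcp_pos: [0.6323, -0.01, 0.1298]
eef_rot: [179.8, -0.1, -90.0]
contact_force: [0.4, -1.1, -0.1]
gripper_width: 0.0873
```

Run:
```python
from h import *
go(.6576,.0703,.10,-90)
```

```text
t=18.20 row [-0.402, -0.128, 0.148, 0.002, -0.001, 0.0] tcp [ 0.6323 -0.01    0.1298] rot [ 1.798e+02 -1.000e-01 -9.000e+01] w 0.0873 j [ 17.  21. -12.   0. -57. -17.]
```

>>> {"api": "apply_moves", "payload": {
  "moves": [
    [-0.2,-0.064,0,0,0,0],
    [-0.402,-0.128,0.05,0,0,0],
    [-0.402,-0.128,0.148,0,0,0],
    [-0.402,-0.128,0.148,0,0,0],
    [-0.402,-0.128,0.148,0,0,0]
  ]
}}

```text
time_s: 18.82
tcp_pos: [0.6578, 0.0689, 0.1003]
eef_rot: [179.8, -0.1, -90.1]
contact_force: [0.7, -0.4, 0.4]
gripper_width: 0.0878
```

Run:
```python
from h import *
go(.6576,.0703,.018,-90)
q,d=imaging.capture("scene")
cv2.imwrite("pics/a12.png",cv2.resize(q[160:270,240:380],(700,550)))
```

```text
t=18.82 row [-0.008, -0.0, 0.412, 0.002, -0.002, -0.001] tcp [0.6578 0.0689 0.1003] rot [ 1.798e+02 -1.000e-01 -9.010e+01] w 0.0878 j [ 23.  25. -10.   0. -55. -23.]
```

View pics/a12.png

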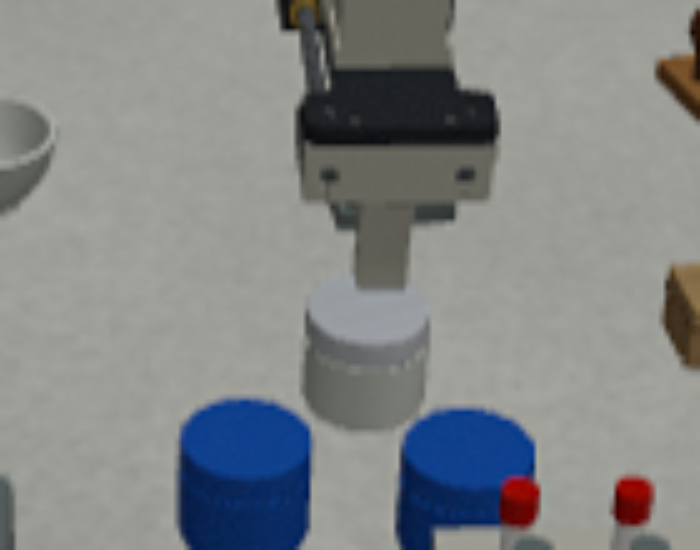

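The jar is at (367,350), clear of the blue look-alikes. Descend and grip.

>>> {"api": "apply_moves", "payload": {
  "moves": [
    [-0.008,0,0.12,0,0,0],
    [-0.008,0,0.25,0,0,0],
    [-0.008,0,0.35,0,0,0],
    [-0.008,0,0.41,0,0,0],
    [-0.008,0,0.41,0,0,0],
    [-0.008,0,0.41,0,0,0]
  ]
}}

```text
time_s: 19.62
tcp_pos: [0.6586, 0.0706, 0.0198]
eef_rot: [179.9, -0.1, -90.1]
contact_force: [0.2, -0.5, -0.2]
gripper_width: 0.0877
```

>>> {"api": "apply_moves", "payload": {
  "moves": [
    [0,0,0,0,0,0],
    [0,0,0,0,0,0],
    [0,0,0,0,0,0],
    [0,0,0,0,0,0],
    [0,0,0,0,0,0],
    [0,0,0,0,0,0]
  ],
  "hand": 1,
  "grip_force": 22
}}

```text
time_s: 20.38
tcp_pos: [0.6585, 0.0706, 0.02]
eef_rot: [179.9, -0.1, -90.0]
contact_force: [-1.4, 0.8, 3.0]
gripper_width: 0.0572
```

>>> {"api": "apply_moves", "payload": {
  "moves": [
    [0,0,-0.12,0,0,0],
    [0,0,-0.27,0,0,0],
    [0,0,-0.42,0,0,0],
    [0,0,-0.47,0,0,0],
    [0,0,-0.47,0,0,0]
  ]
}}

```text
time_s: 21.0
tcp_pos: [0.6586, 0.0709, 0.1138]
eef_rot: [179.9, -0.1, -90.1]
contact_force: [-0.0, -0.6, -2.7]
gripper_width: 0.0575
```

Run:
```python
from h import *
go(.530,.4205,.115,-90)
q,d=imaging.capture("scene")
cv2.imwrite("pics/a13.png",cv2.resize(q[140:250,240:380],(700,550)))
```

```text
t=21.00 row [-1.747, 0.645, -0.008, 0.001, -0.001, -0.001] tcp [0.6586 0.0709 0.1138] rot [ 1.799e+02 -1.000e-01 -9.010e+01] w 0.0575 j [ 23.  24.  -9.   0. -57. -23.]
```

View pics/a13.png

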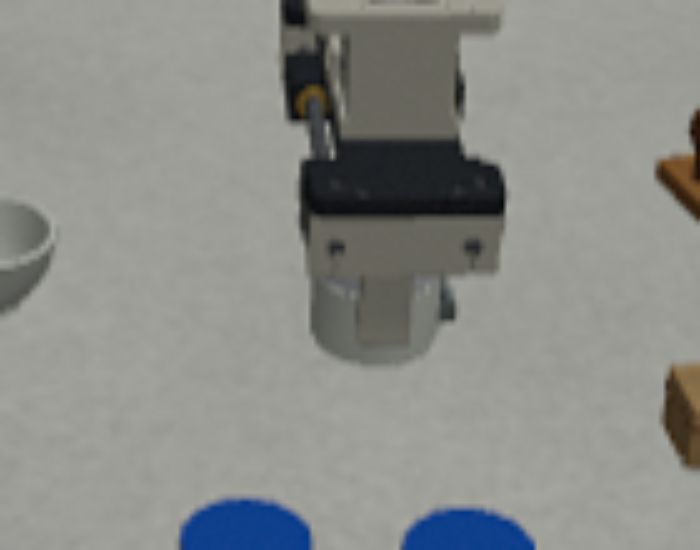

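The jar is held level, opening 57.5 mm. Carry it to the large round tray.

>>> {"api": "apply_moves", "payload": {
  "moves": [
    [-0.25,0.09,-0.02,0,0,0],
    [-0.5,0.18,-0.02,0,0,0],
    [-0.75,0.27,-0.02,0,0,0],
    [-0.98,0.36,-0.02,0,0,0],
    [-0.98,0.36,-0.02,0,0,0],
    [-0.98,0.36,-0.02,0,0,0]
  ]
}}

```text
time_s: 21.8
tcp_pos: [0.5855, 0.2665, 0.1152]
eef_rot: [179.7, -0.2, -90.0]
contact_force: [-0.0, -1.0, -2.0]
gripper_width: 0.0575
```

Run:
```python
from h import *
go(.530,.4205,.115,-90)
```

```text
t=21.80 row [-0.77, 0.278, -0.0, 0.003, -0.002, -0.0] tcp [0.5855 0.2665 0.1152] rot [179.7  -0.2 -90. ] w 0.0575 j [ 42.  23. -11.  -0. -56. -42.]
```

>>> {"api": "apply_moves", "payload": {
  "moves": [
    [-0.25,0.09,0,0,0,0],
    [-0.5,0.18,0,0,0,0],
    [-0.65,0.24,0,0,0,0],
    [-0.77,0.278,0,0,0,0],
    [-0.77,0.278,0.1,0,0,0],
    [-0.77,0.278,0.2,0,0,0],
    [-0.77,0.278,0.25,0.003,-0.002,0],
    [-0.77,0.278,0.25,0.003,-0.002,0]
  ]
}}

```text
time_s: 22.8
tcp_pos: [0.5298, 0.4193, 0.0641]
eef_rot: [179.9, -0.1, -90.1]
contact_force: [-0.2, -0.6, -1.4]
gripper_width: 0.0575
```

```bash
cat >> h.py <<'E'
def ring(c,rad,z):
    a=np.linspace(0,2*np.pi,40); return np.stack([c[0]+rad*np.cos(a),c[1]+rad*np.sin(a),0*a+z],1)
def rect(c,a,hx,hy,z):
    A=np.radians(a);M=np.array([[np.cos(A),-np.sin(A)],[np.sin(A),np.cos(A)]])
    return np.array([[*(M@[i*hx,j*hy]+c),z] for i,j in((1,1),(1,-1),(-1,-1),(-1,1))])
def over(n,u0,v0,w,h,s,polys,f):
    q,d=imaging.capture(n)
    im=cv2.resize(q[v0:v0+h,u0:u0+w],None,fx=s,fy=s,interpolation=cv2.INTER_CUBIC)
    for P in polys: cv2.polylines(im,[((pix(n,P)-[u0,v0]+.5)*s-.5).astype(np.int32)],True,(0,255,0),1)
    cv2.imwrite("pics/"+f,im); return q,d
E
python3 - <<'E'
from h import *
go(.530,.4205,.024,-90)
s=status.get_state()['tcp_pos']
over("scene",380,120,130,100,6,[ring([.53,.4205],.04,.012),ring(s[:2],.029,s[2]-.02)],"a14.png")
E
```

```text
t=22.80 row [-0.006, -0.001, 0.2, 0.001, -0.001, -0.001] tcp [0.5298 0.4193 0.0641] rot [ 1.799e+02 -1.000e-01 -9.010e+01] w 0.0575 j [ 55.  28. -10.   0. -52. -55.]
```

View pics/a14.png

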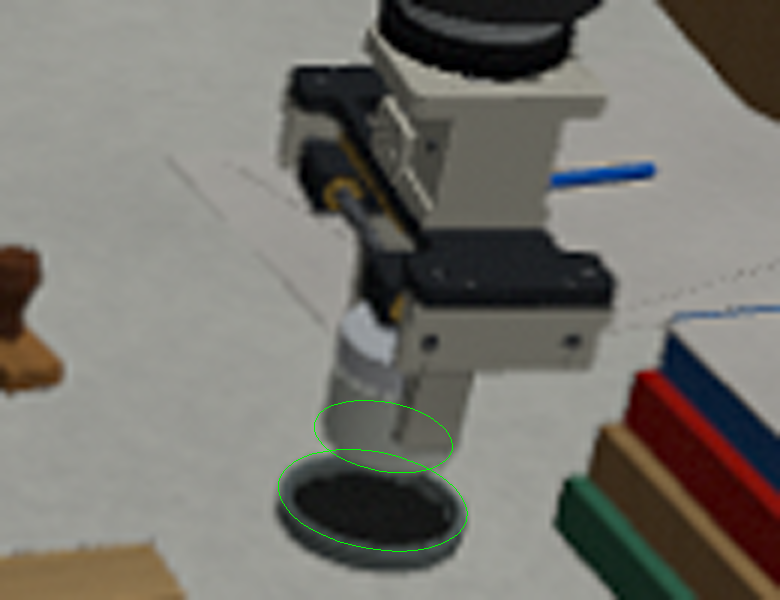

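>>> {"api": "apply_moves", "payload": {
  "moves": [
    [-0.004,0,0.05,0,0,0],
    [-0.004,0,0.1,0,0,0],
    [-0.004,0,0.14,0,0,0],
    [-0.004,0,0.17,0,0,0],
    [-0.004,0,0.185,0,0,0],
    [-0.004,0,0.195,0,0,0],
    [-0.004,0,0.202,0,0,0],
    [-0.004,0,0.202,0,0,0]
  ]
}}

```text
time_s: 23.85
tcp_pos: [0.5302, 0.4207, 0.0247]
eef_rot: [-180.0, -0.0, -90.1]
contact_force: [-0.5, 0.1, -2.5]
gripper_width: 0.057
```

Run:
```python
from h import *
go(.530,.4205,.024,-90)
over("scene",380,120,130,100,6,[],"a15.png")
```

```text
t=23.85 row [0.001, 0.001, 0.004, -0.0, -0.0, -0.001] tcp [0.5302 0.4207 0.0247] rot [-180.    -0.   -90.1] w 0.0570 j [ 55.  31. -12.   0. -48. -55.]
```

View pics/a15.png

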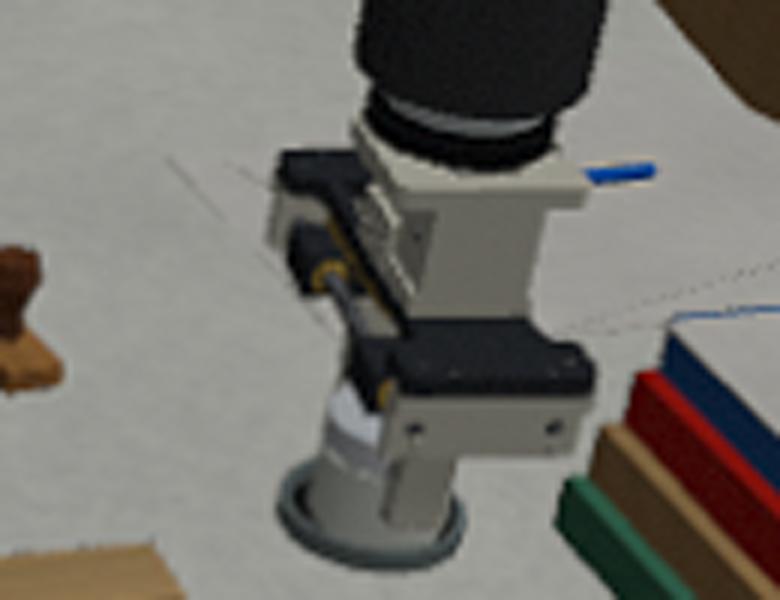

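The jar is inside the round rim at about (375,490). Seat it and release.

>>> {"api": "apply_moves", "payload": {
  "moves": [
    [0,0,0.004,0,0,0],
    [0,0,0.008,0,0,0],
    [0,0,0.008,0,0,0]
  ]
}}

```text
time_s: 24.28
tcp_pos: [0.5304, 0.421, 0.024]
eef_rot: [-180.0, 0.0, -90.0]
contact_force: [-2.7, -1.0, 4.1]
gripper_width: 0.0574
```

>>> {"api": "apply_moves", "payload": {
  "moves": [
    [0,0,0,0,0,0],
    [0,0,0,0,0,0],
    [0,0,0,0,0,0],
    [0,0,0,0,0,0],
    [0,0,0,0,0,0],
    [0,0,-0.15,0,0,0],
    [0,0,-0.35,0,0,0],
    [0,0,-0.55,0,0,0],
    [0,0,-0.6,0,0,0],
    [0,0,-0.6,0,0,0]
  ],
  "hand": -1
}}

```text
time_s: 25.52
tcp_pos: [0.5304, 0.4212, 0.1445]
eef_rot: [-179.9, 0.1, -90.1]
contact_force: [0.3, -0.1, -0.6]
gripper_width: 0.0876
```

Run:
```python
from h import *
go(.6175,.2658,.12,-84.3)
over("scene",380,120,130,100,6,[],"a16.png")
```

```text
t=25.52 row [0.777, -0.436, 0.122, -0.001, 0.001, -0.064] tcp [0.5304 0.4212 0.1445] rot [-1.799e+02  1.000e-01 -9.010e+01] w 0.0876 j [ 55.  24.  -5.   0. -61. -55.]
```

View pics/a16.png

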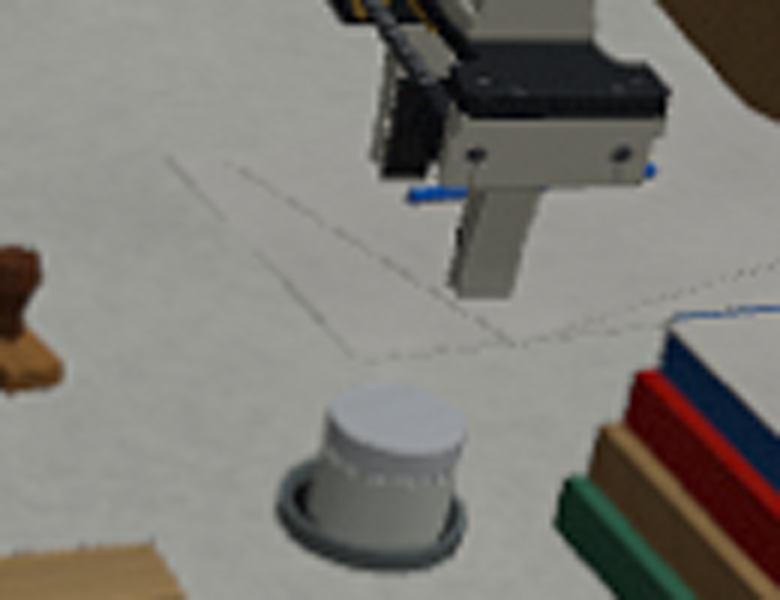

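The jar stands flat in its tray. Last item: the slide box.

>>> {"api": "apply_moves", "payload": {
  "moves": [
    [0.25,-0.14,0,0,0,0],
    [0.5,-0.28,0,0,0,-0.06],
    [0.7,-0.39,0.03,0,0,-0.064],
    [0.777,-0.436,0.06,0,0,-0.064],
    [0.777,-0.436,0.15,0,0,-0.064],
    [0.777,-0.436,0.2,0,0,-0.064],
    [0.777,-0.436,0.2,0,0,-0.064]
  ]
}}

```text
time_s: 26.45
tcp_pos: [0.6157, 0.2658, 0.1015]
eef_rot: [179.9, -0.1, -84.2]
contact_force: [-0.2, 1.2, 0.4]
gripper_width: 0.0875
```

Run:
```python
from h import *
go(.6175,.2658,.014,-84.3)
over("scene",330,160,120,90,6,[rect([.6175,.2658],5.7,.02,.041,.036)],"a17.png")
```

```text
t=26.45 row [0.0, -0.01, 0.438, 0.002, -0.001, 0.001] tcp [0.6157 0.2658 0.1015] rot [ 1.799e+02 -1.000e-01 -8.420e+01] w 0.0875 j [ 40.  26.  -9.  -0. -56. -34.]
```

View pics/a17.png

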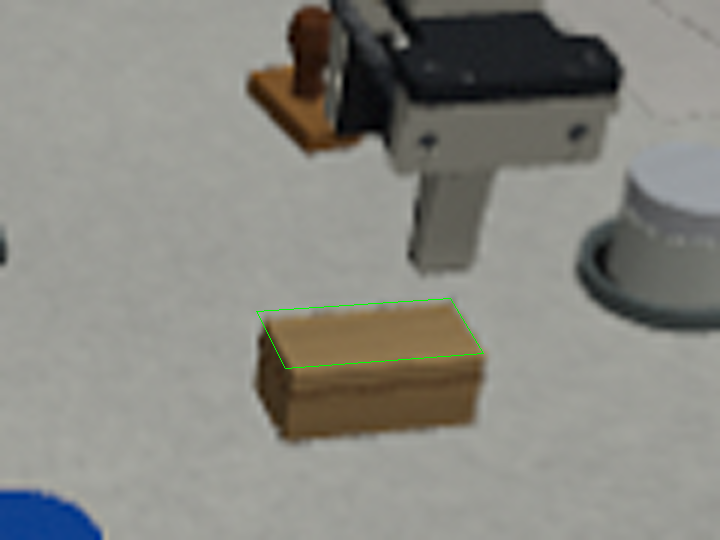

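>>> {"api": "apply_moves", "payload": {
  "moves": [
    [-0.08,-0.01,0.1,0,0,0],
    [-0.08,-0.01,0.25,0,0,0],
    [-0.08,-0.01,0.35,0,0,0],
    [-0.08,-0.01,0.435,0,0,0],
    [-0.08,-0.01,0.435,0,0,0],
    [-0.08,-0.01,0.435,0,0,0]
  ]
}}

```text
time_s: 27.25
tcp_pos: [0.617, 0.2826, 0.0162]
eef_rot: [180.0, -0.0, -84.2]
contact_force: [0.4, -0.5, 0.1]
gripper_width: 0.0876
```

>>> {"api": "apply_moves", "payload": {
  "moves": [
    [0,0,0,0,0,0],
    [0,0,0,0,0,0],
    [0,0,0,0,0,0],
    [0,0,0,0,0,0],
    [0,0,0,0,0,0],
    [0,0,0,0,0,0],
    [0,0,0,0,0,0]
  ],
  "hand": 1,
  "grip_force": 18
}}

```text
time_s: 28.12
tcp_pos: [0.617, 0.2826, 0.0162]
eef_rot: [180.0, -0.0, -84.2]
contact_force: [-0.2, 0.2, 0.9]
gripper_width: 0.0401
```

>>> {"api": "apply_moves", "payload": {
  "moves": [
    [0,0,-0.12,0,0,0],
    [0,0,-0.27,0,0,0],
    [0,0,-0.42,0,0,0],
    [0,0,-0.47,0,0,0],
    [0,0,-0.47,0,0,0]
  ]
}}

```text
time_s: 28.75
tcp_pos: [0.617, 0.2828, 0.1103]
eef_rot: [-180.0, 0.0, -84.2]
contact_force: [-0.2, 0.2, -1.1]
gripper_width: 0.0398
```

Run:
```python
from h import *
go(.463+.0159,.0968+.0019,.115,-173.3)
over("scene",330,140,120,90,6,[],"a18.png")
```

```text
t=28.75 row [0.846, 0.78, -0.024, -0.0, 0.0, 0.99] tcp [0.617  0.2828 0.1103] rot [-180.     0.   -84.2] w 0.0398 j [ 41.  26.  -7.   0. -57. -35.]
```

View pics/a18.png

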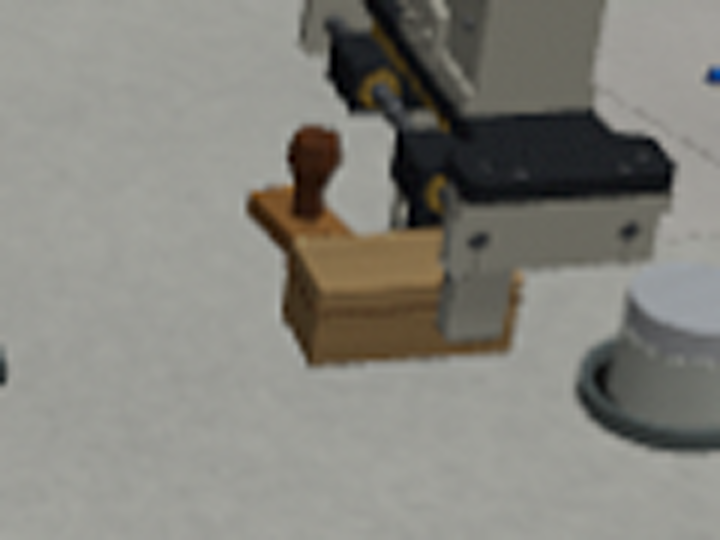

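The box is held level by its right part, clear of the catch, opening 39.8 mm. Carry and turn it to the oblong tray.

>>> {"api": "apply_moves", "payload": {
  "moves": [
    [0.15,0.14,-0.02,0,0,0.1],
    [0.3,0.28,-0.02,0,0,0.2],
    [0.45,0.41,-0.02,0,0,0.3],
    [0.6,0.55,-0.02,0,0,0.4],
    [0.75,0.69,-0.02,0,0,0.5],
    [0.84,0.78,-0.02,0,0,0.6],
    [0.84,0.78,-0.02,0,0,0.7],
    [0.84,0.78,-0.02,0,0,0.8],
    [0.84,0.78,-0.02,0,0,0.9],
    [0.84,0.78,-0.02,0,0,0.99],
    [0.84,0.78,-0.02,0,0,0.99],
    [0.84,0.78,-0.02,0,0,0.99]
  ]
}}

```text
time_s: 30.3
tcp_pos: [0.4779, 0.0994, 0.1129]
eef_rot: [-179.9, -0.1, -173.1]
contact_force: [-0.2, -0.3, -0.1]
gripper_width: 0.0398
```

Run:
```python
from h import *
go(.463+.0169,.0968+.002,.065,-173.3)
```

```text
t=30.30 row [-0.01, -0.004, 0.24, -0.001, -0.001, 0.002] tcp [0.4779 0.0994 0.1129] rot [-1.799e+02 -1.000e-01 -1.731e+02] w 0.0398 j [  35.    9.  -31.   -0.  -50. -118.]
```

>>> {"api": "apply_moves", "payload": {
  "moves": [
    [-0.01,-0.004,0.1,0,0,0.002],
    [-0.01,-0.004,0.2,0,0,0.002],
    [-0.01,-0.004,0.24,0,0,0.002],
    [-0.01,-0.004,0.24,0,0,0.002]
  ]
}}

```text
time_s: 30.8
tcp_pos: [0.4796, 0.0986, 0.0646]
eef_rot: [-179.9, -0.2, -173.3]
contact_force: [-0.2, -1.2, 0.4]
gripper_width: 0.04
```

Run:
```python
from h import *
go(.463+.0169,.0968+.002,.0202,-173.3)
s=status.get_state()['tcp_pos']
over("scene",250,110,130,100,6,[rect([.463,.0968],6.7,.052,.031,.012),rect(s[:2]-[.0169,.002],6.8,.041,.02,s[2]-.016)],"a19.png")
```

```text
t=30.80 row [-0.002, 0.001, 0.222, -0.001, -0.002, 0.0] tcp [0.4796 0.0986 0.0646] rot [-179.9   -0.2 -173.3] w 0.0400 j [  35.   13.  -34.    0.  -43. -118.]
```

View pics/a19.png

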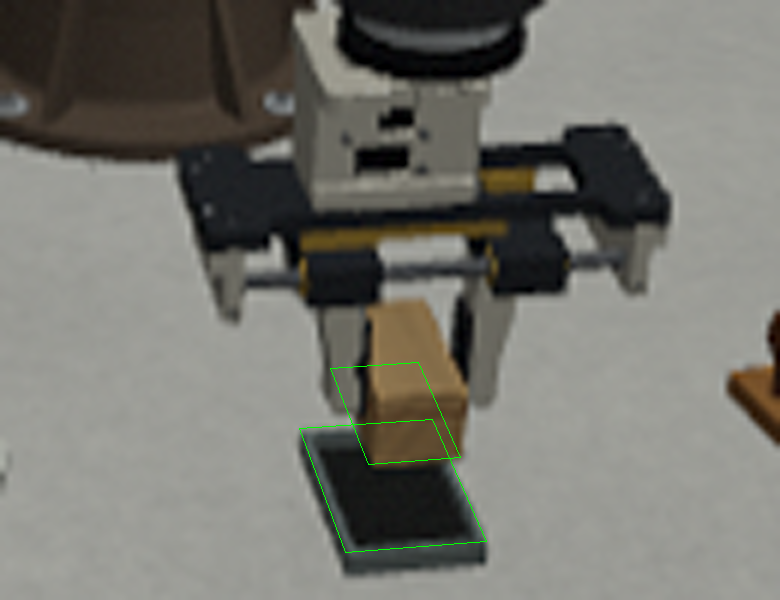

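Both overlays match: the predicted box base is at (370–460,460) and the tray rim at (300–487,425–552). Descend.

>>> {"api": "apply_moves", "payload": {
  "moves": [
    [-0.002,0.001,0.06,0,0,0],
    [-0.002,0.001,0.12,0,0,0],
    [-0.002,0.001,0.16,0,0,0],
    [-0.002,0.001,0.19,0,0,0],
    [-0.002,0.001,0.208,0,0,0],
    [-0.002,0.001,0.218,0,0,0],
    [-0.002,0.001,0.224,0,0,0],
    [-0.002,0.001,0.224,0,0,0]
  ]
}}

```text
time_s: 31.85
tcp_pos: [0.4804, 0.099, 0.0204]
eef_rot: [-179.9, -0.1, -173.3]
contact_force: [1.4, -0.3, -1.8]
gripper_width: 0.0397
```

Run:
```python
from h import *
go(.463+.0169,.0968+.002,.0197,-173.3)
over("scene",250,110,130,100,6,[],"a20.png")
```

```text
t=31.85 row [0.002, -0.001, 0.004, -0.001, -0.001, 0.0] tcp [0.4804 0.099  0.0204] rot [-1.799e+02 -1.000e-01 -1.733e+02] w 0.0397 j [  35.   17.  -37.    0.  -36. -118.]
```

View pics/a20.png

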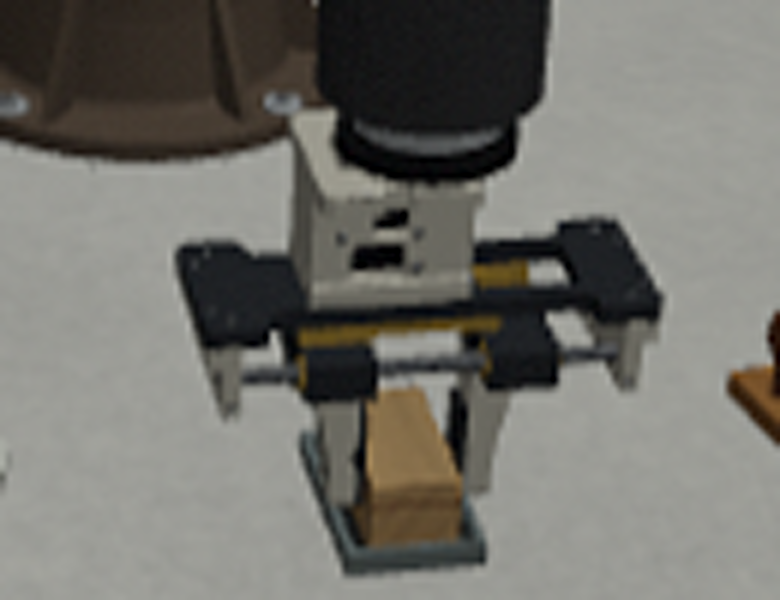

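The box is inside the rim. Seat it, release and retreat upwards.

>>> {"api": "apply_moves", "payload": {
  "moves": [
    [0,0,0.003,0,0,0],
    [0,0,0.006,0,0,0],
    [0,0,0.006,0,0,0]
  ]
}}

```text
time_s: 32.28
tcp_pos: [0.4805, 0.0991, 0.0201]
eef_rot: [-179.9, -0.1, -173.2]
contact_force: [-3.7, -1.4, 9.2]
gripper_width: 0.0395
```

>>> {"api": "apply_moves", "payload": {
  "moves": [
    [0,0,0,0,0,0],
    [0,0,0,0,0,0],
    [0,0,0,0,0,0],
    [0,0,0,0,0,0],
    [0,0,0,0,0,0],
    [0,0,-0.15,0,0,0],
    [0,0,-0.35,0,0,0],
    [0,0,-0.55,0,0,0],
    [0,0,-0.7,0,0,0],
    [0,0,-0.8,0,0,0],
    [0,0,-0.8,0,0,0]
  ],
  "hand": -1
}}

```text
time_s: 33.65
tcp_pos: [0.4815, 0.0997, 0.1816]
eef_rot: [180.0, 0.1, -173.2]
contact_force: [0.4, 0.7, -1.2]
gripper_width: 0.0881
```

Run:
```python
from h import *
go(.463+.0169,.0968+.002,.0197,-173.3)
q,d=imaging.capture("scene"); cv2.imwrite("pics/a21.png",q)
p,d=imaging.capture("top"); cv2.imwrite("pics/a22.png",p)
```

```text
t=33.65 row [0.01, -0.004, 0.809, 0.0, 0.001, 0.001] tcp [0.4815 0.0997 0.1816] rot [ 1.800e+02  1.000e-01 -1.732e+02] w 0.0881 j [  35.    5.  -26.    0.  -59. -118.]
```

View pics/a21.png

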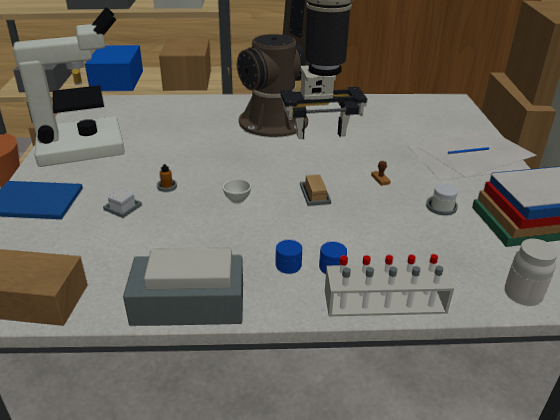

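View pics/a22.png

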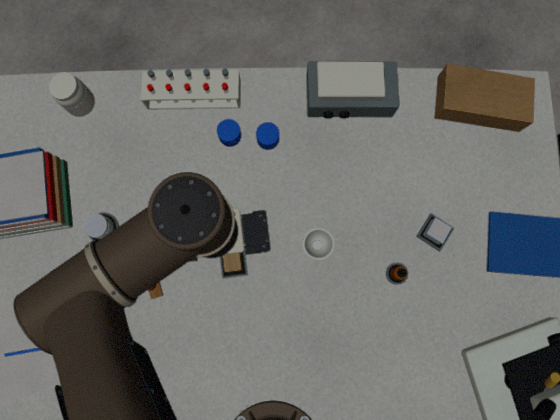

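All four items appear in their trays in both views. I'll move the arm aside to measure all placements from the top.

Run:
```python
from h import *
go(.60,-.10,.28,-120)
```

```text
t=33.75 row [-0.476, -1.06, -0.502, 0.0, -0.001, -0.592] tcp [0.4804 0.0992 0.1796] rot [-1.799e+02 -1.000e-01 -1.733e+02] w 0.0877 j [  35.    5.  -26.   -0.  -59. -118.]
```

>>> {"api": "apply_moves", "payload": {
  "moves": [
    [0,0,-0.25,0,0,0],
    [-0.1,-0.2,-0.5,0,0,-0.1],
    [-0.2,-0.4,-0.5,0,0,-0.2],
    [-0.3,-0.6,-0.5,0,0,-0.3],
    [-0.4,-0.8,-0.5,0,0,-0.4],
    [-0.47,-1,-0.5,0,0,-0.5],
    [-0.47,-1,-0.5,0,0,-0.59],
    [-0.47,-1,-0.5,0,0,-0.59],
    [-0.47,-1,-0.5,0,0,-0.59]
  ]
}}

```text
time_s: 34.88
tcp_pos: [0.5971, -0.0879, 0.2788]
eef_rot: [179.9, -0.1, -120.3]
contact_force: [0.3, 0.3, -0.3]
gripper_width: 0.0876
```

Run:
```python
from h import *
p,d=imaging.capture("top"); cv2.imwrite("pics/a23.png",p)
z0=np.load("top0.npz");W=cloud("top",d);W0=cloud("top",z0['d'])
def st(W,d,u,v,s,lo,hi):
    w=W[v-s:v+s,u-s:u+s][d[v-s:v+s,u-s:u+s]>.3]; m=w[(w[:,2]>lo)&(w[:,2]<hi)]
    rc=cv2.minAreaRect(m[:,:2].astype(np.float32)*1000)
    return len(m),m.mean(0).round(4),np.round(rc[0],1),np.round(rc[1],1),round(rc[2],1)
for k,a in dict(jar=(100,226,22,.046,.075),box=(232,253,28,.03,.055),tin=(436,230,22,.03,.055),bottle=(398,271,18,.055,.085)).items(): print(k,*st(W,d,*a))
for k,a in dict(mortar=(318,243,24,.035,.06),stamp=(152,285,20,.048,.075)).items(): print(k,st(W,d,*a),st(W0,z0['d'],*a))
```

```text
jar 444 [0.5308 0.4197 0.0558] [531.8 421.2] [56.3 54.7] 45.7
box 151 [0.4693 0.0813 0.0391] [466.2  80.6] [81.9 11.2] 8.9
tin 362 [ 0.5155 -0.4001  0.0399] [ 516.2 -401.2] [45.9 47.3] 59.9
bottle 73 [ 0.4161 -0.2994  0.0625] [ 416.5 -300.1] [21.3 19.9] 73.1
mortar (277, array([ 0.4878, -0.1106,  0.043 ]), array([ 486.8, -109.7]), array([71.5, 73.4]), 44.9) (277, array([ 0.4876, -0.1108,  0.0431]), array([ 486.4, -109.3]), array([71.1, 73.6]), 89.2)
stamp (0, array([nan, nan, nan]), array([0., 0.]), array([0., 0.]), 0.0) (90, array([0.3905, 0.2853, 0.0562]), array([391., 286.]), array([23.2, 23.5]), 32.3)<stdin>:7: RuntimeWarning: Mean of empty slice.
  ret = um.true_divide(
```

View pics/a23.png

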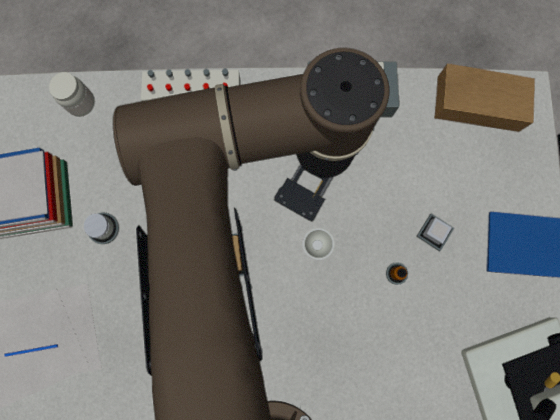

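Run:
```python
from h import *
q,d=over("scene",250,120,140,95,5,[rect([.463,.0968],6.7,.052,.031,.012),rect([.463,.0968],6.7,.041,.02,.04)],"a24.png")
z0=np.load("scene0.npz");W=cloud("scene",d);W0=cloud("scene",z0['d'])
w=W[160:210,295:340].reshape(-1,3); m=w[(w[:,2]>.034)&(w[:,2]<.06)&(w[:,0]<.6)]
rc=cv2.minAreaRect(m[:,:2].astype(np.float32)*1000);A=np.c_[m[:,:2],np.ones(len(m))]
print(len(m),m.mean(0),rc,np.linalg.lstsq(A,m[:,2],rcond=None)[0])
for Wx in(W,W0):
    w=Wx[155:190,365:400].reshape(-1,3);m=w[(w[:,2]>.03)&(w[:,2]<.08)];print(len(m),m.mean(0))
```

```text
282 [0.47126402 0.09743299 0.03993704] ((467.2781677246094, 98.05384826660156), (89.36731719970703, 41.439674377441406), 6.238949775695801) [-0.00845803  0.00268176  0.04366172]
83 [0.39795246 0.28627301 0.04721751]
83 [0.39843313 0.28602208 0.0473731 ]
```

View pics/a24.png

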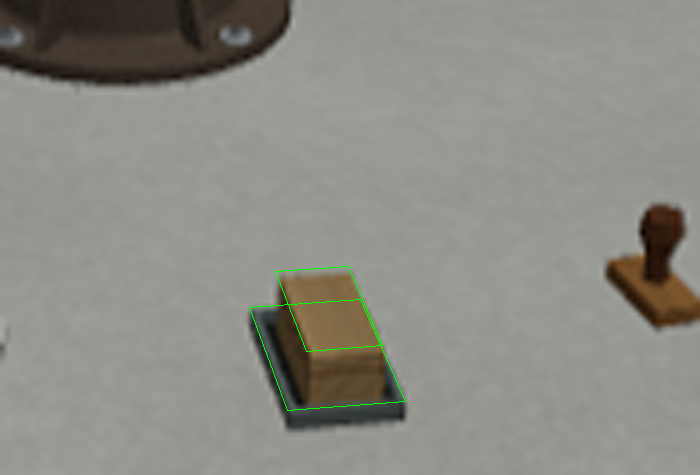

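The box lies flat (slope below 0.01), its top at 40 mm and centred to within about 4 mm. The stamp and mortar are unmoved. Hand in.

```bash
python3 -c "
from h import *
print(r.close_job(), status.get_state()['time_s'])"
```

```text
the job is handed in; nothing more can be done
the job is handed in; nothing more can be done
```

The bottle, cover-glass tin, jar and slide box each stand in their own tray. I handed the job in at about 35 s of the 112 s; it reports no verdict. I lowered each one until I felt light contact with the tray floor (4 to 9 N), then released it.

My last camera checks, each position compared with my own camera measurement of its tray:

| Item | Off tray centre | Top height: measured (expected) |
|---|---|---|
| Jar | about 1–2 mm | 56 mm (56) |
| Cover-glass tin | about 2–3 mm | 40 mm (40) |
| Bottle | about 2–3 mm | not compared; looked upright and seated |
| Slide box | about 4 mm | 40 mm (40), flat within 0.01 rad |

- **Bystanders:** the mortar and the stamp measured within about 1 mm of where they began, and I did not touch the blue jars.
- **Slide box view:** the arm hid most of the box from the top camera, so its figures come from the scene camera alone. That depth patch also took in some of the side face, so the 4 mm is likely overstated.
- **Camera disagreement:** the two cameras differed by a few millimetres on some positions, such as the tin tray. That is well inside the 12 mm limit.

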